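# Change the die on the clay extruder and put the spare dies away

## Robot

A 6-joint arm with a two-finger parallel gripper is mounted at the origin on the work surface. World frame = base frame: x ahead of the robot, y to its left, z up, the work surface at z = 0. Lengths are in m, angles in rad, forces in N, time in s.
With the tool pointing down it reaches from about 0.375 to 0.825 m from the base axis. Payload 5.5 kg.
Tool frame: the origin (TCP) lies at the centre of the arm's flange, where the gripper is bolted on; the fingertips stand 173 mm ahead of it and the grasp point (between the pads) lies 155 mm ahead of it (robot.tcp_to_tips is the distance from the TCP to the fingertips, in m); z points along the fingers, y is the line along which they close (so a half turn about z gives the same grasp; the last joint's range is limited). The gripper opens to 85 mm and grips with 20 to 120 N. Pads are 22 mm wide; open, the fingers measure 114 mm over their backs; the gripper's body (76 mm by 85 mm) begins 54 mm behind the grasp point. The pads swing forward as they close: fully open they stand 13 mm farther back than shut.
Start: joints at [1.344, 0.314, -0.047, 1.21, 0, 1.571], TCP at [0.135, 0.585, 0.405] pointing down, gripper open.
Joint ranges: [-2.67, 2.67], [-0.69, 1.73], [-1.03, 1.25], [-2.08, 2.16], [-1.42, 1.45], [-3.14, 3.14]. Speed limits (rad/s): [2.39, 2.39, 3.01, 3.14, 3.14, 3.14].

## Interface

Orientations are given as a rotation vector (axis times angle).
In Python, from bench import robot gives the robot as it stands. The module is installed in compiled form; this text tells all that it offers.
- The arm moves only by the tool arm_command, never from a script. Its argument "series" is a list of rows, each an object of numbers: "dx", "dy", "dz": the shift along the tool's x, y, z as a fraction of full scale; "yaw": the turn about the tool's z as a fraction of full scale. A call has 1 to 5 rows; each row is the pose to reach, as a shift and turn from the pose commanded when the call began, along the tool's axes at that moment; what a row does not reach only later rows make up. Full scale, the value 1, is 0.2 m for a shift and 2 rad for a turn. A row lasts 1/10 s, in which the tool goes at most 50 mm and 8.59 degrees, less where a joint would pass 70% of its speed; a pose out of reach is approached as far as the arm can. A call with a number of a shift or a turn outside -1 to 1 is refused whole. A call with a gripper value outside its range is refused whole. "fingers" is the opening, from 0 (shut) to 1 (fully open), set as the call begins (left out, the last holds). The fingers move at their own pace and stop on an object; "force" is the grip in N (left out, the last holds). Time passes only in rows, so rows that repeat a pose let the fingers close. It gives the time, the measured TCP pose, the force, the opening and the grip force at its end, in the units of the state.
- robot.read_state(): the state, without advancing time (a new reading comes with each control period).
- robot.camera(name): name is "scene" or "top" or "wrist"; returns a dict with "pixels" (400x640x3 uint8, red, green, blue), "camera_matrix" (3x3 intrinsics, pixels), "k1" (the pictures are not rectified: a ray, as slopes to the right and down, at radius r is drawn at 1 + k1 r^2 times it, then the intrinsics apply), "T" (4x4, takes a point from camera to world coordinates). Camera axes: x right, y up, looking along -z (the intrinsics and any distortion apply to the point x, -y, -z); pixel columns grow to the right and rows downward; lengths in m; the calibration is good to about 2 mm. A picture is of the moment at which its call begins. There is no depth.
- robot.finish_job(): hands the job in; it is judged then, once.
The state is a dict: "clock": time; "joint_pos": joint angles; "joint_vel": joint speeds; "joint_torque": joint torques, N m; "tcp_pos": TCP position; "orientation": TCP orientation; "force": force on the tool from outside, world axes, zero at the start; "wrist_torque": the same for the moment, N m; "width": finger opening in m; "grip_force": force on a finger pad.
Only numpy, scipy, OpenCV 4.12 (cv2) and the standard library are available. Lean on these libraries where they do the work, as an engineer would, in place of code of your own. Each camera call takes 0.05 s, during which the arm holds its last target. There are 200 camera calls.

## Task

Change the die on the clay extruder: pull out the old black-handled die and slide the red-handled one fully home in the die holder, then pull the lever down through its whole stroke to check that it runs clear and ease it slowly back up. File the old die and every spare die lying on the table fully home in the slots of the wooden rack, handles outwards, one to a slot, without disturbing the other things on the table.

Things in the scene. Friction and masses are not known exactly. Their poses are not given: they have to be found in the camera images.
- die_new: RED handle: the die to fit. White plate, all 10 mm thick, alike on both faces, about 90 g: blade 90 x 90 mm, handle 36 mm wide sticking out 100 mm beyond its rear edge. Origin at the middle of the blade and its thickness. Blade's leading edge at x = +45 mm, handle from x = -45 to -145, its coloured part (to hold) centred at x = -110; z normal to the blade. Starts flat on the table.
- die_old: BLACK handle: the old die, small square opening 24 x 24 mm, otherwise shaped as die_new (44 x 44 mm opening), with the same origin and axes. It starts home in the extruder's die holder.
- die_a: BLUE handle: spare die, wide slit opening, otherwise the same as die_new. Flat on the table at the start, or absent (None).
- die_b: YELLOW handle: spare die, oblong opening, otherwise the same as die_new. Flat on the table at the start, or absent (None).
- die_c: GREEN handle: spare die, narrow slit opening, otherwise the same as die_new. Flat on the table at the start, farther off and crosswise, or absent (None).
- extruder: Green bench clay extruder, fixed, to the robot's left. Origin on the table under the axis of its steel barrel (78 mm across, 147 to 298 mm up), z up. The die holder, under the barrel, opens to the extruder's own -x, towards the middle of the table. Column at y = -155 mm, 410 mm tall; the lever runs from it over the barrel to +y, towards the robot.
- die_seat (a point): Where a home die's origin lies: in the die holder, 125 mm above the table, axes as the extruder's. A horizontal slot 93 mm wide (y) and 12.5 mm high (floor 5 mm below this point); lips of 7.5 mm radius at x = -48 mm, stop at x = +45 mm. A die slides in along +x, blade first, its x axis along this x; its handle stays outside.
- lever (a joint): Extruder lever, rad: 0 = up at rest, held there by its spring; grows as it is pulled down, to a stop at 0.56 (the whole stroke). Its hinge is at x = 0, y = -140, z = 375 mm of the extruder; it turns in the extruder's y-z plane. The spring pushes back with about 4 N at the grip at first and 13 N at the bottom, and flings the lever up if it is let go.
- lever_grip (a point): Middle of the lever's black grip, on the bar's centre line, 302 mm from the hinge: a flat bar 32 mm wide, 18 mm thick, 120 mm long along the lever. At rest about 342 mm above the table, the bar sloping 0.11 rad down from hinge to grip; it sinks by 155 mm. It can be pressed down from above with shut fingers.
- rack: Wooden die rack on a small chest, fixed, to the robot's right, 250 mm tall. Origin on the table under the middle of the slots, z up. Four level slots one above the other, open to the rack's own -x, towards the middle of the table; all empty at first. Any slot will do, but a filled slot's handle bars the way from above to the slots below it: fill from the bottom.
- slot0 (a point): Lowest rack slot: where the origin of a die that is home lies, 95 mm above the table, axes as the rack's. 93 mm wide (y), 12.5 mm high (floor 5 mm below this point); rounded edges at x = -48 mm reach forward to x = -62; stop at x = +45 mm. A die slides in along +x, blade first, its x axis along this x; its handle stays outside.
- slot1 (a point): Second rack slot, as slot0, 135 mm above the table.
- slot2 (a point): Third rack slot, as slot0, 175 mm above the table.
- slot3 (a point): Top rack slot, as slot0, 215 mm above the table.
- basin: White plastic basin, 200 mm across, 75 mm high; leave it alone. Origin at the centre of its underside.
- cup: White ceramic cup, 68 mm across, 65 mm high; leave it alone. Origin at the centre of its underside.
- slip_bowl: Blue ceramic bowl, 110 mm across, 55 mm high; leave it alone. Origin at the centre of its underside.
- bottle: Green bottle, 64 mm across, 190 mm high; leave it alone. Origin at the centre of its underside.
- brush: Brush with a wooden handle, lying; leave it alone. Origin near its middle.
- spatula: Wooden spatula, lying; leave it alone. Origin near its middle.
Mind the look-alikes: they are no part of the job. What is shaped like the die_old but pink is not meant.

How it is judged:
On the way, in this order (a step that is already met when the one before it is completed fails the run):
1. the red-handled die is home in the extruder's die holder (x of die_new in the frame of extruder between -0.006 and 0.006 m and y of die_new in the frame of extruder between -0.006 and 0.006 m and z of die_new in the frame of extruder between 0.115 and 0.135 m and angle between the x axis of die_new and the x axis of extruder, either way round below 0.08 rad), for 0.3 s.
2. with that die home, the lever is pulled down through its whole stroke (all of step 1 and value of joint lever above 0.5 rad), for 0.2 s.
3. the lever is eased back: it takes at least half a second over the middle of its way up, at under 0.7 rad/s (value of joint lever between 0.1 and 0.46 rad and velocity of joint lever between -0.7 and 0.1 rad/s), for 0.5 s.
At the end, for the whole second after the job is handed in: The red-handled die is home in the extruder (within 6 mm, square to 0.08 rad), the lever is back up (under 0.04 rad), and the old die and every spare on the table are home in slots of the rack (within 7 mm, square to 0.08 rad), all at rest (all of step 1 and linear speed of each of die_new, die_old, die_a, die_b, die_c below 0.02 m/s and value of joint lever below 0.04 rad and x of die_old in the frame of rack between -0.007 and 0.007 m and y of die_old in the frame of rack between -0.007 and 0.007 m and z of die_old in the frame of rack between 0.085 and 0.225 m and angle between the x axis of each of die_old, die_a, die_b, die_c and the x axis of rack, either way round below 0.08 rad and x of die_a in the frame of rack between -0.007 and 0.007 m and y of die_a in the frame of rack between -0.007 and 0.007 m and z of die_a in the frame of rack between 0.085 and 0.225 m and x of die_b in the frame of rack between -0.007 and 0.007 m and y of die_b in the frame of rack between -0.007 and 0.007 m and z of die_b in the frame of rack between 0.085 and 0.225 m and x of die_c in the frame of rack between -0.007 and 0.007 m and y of die_c in the frame of rack between -0.007 and 0.007 m and z of die_c in the frame of rack between 0.085 and 0.225 m); the robot touches nothing.
It fails at once if a bowl, cup, bottle, brush or spatula is shoved more than 50 mm (distance of any of basin, cup, slip_bowl, bottle, brush, spatula from where it was at the start of the episode above 0.05 m).
Of die_a, die_b, die_c only 1 to 3 are there at a start; the rules pass over those that are not, and their reading is None.
At some moment in a run one of die_new, die_a, die_b, die_c may be knocked a few centimetres aside while the robot is not near it.
Once in a run the grip may slacken for a moment while it holds something.
It also fails if it takes over 210 s, if anything falls off the work surface, if the arm or the gripper's body presses on something with over 40 N, if the wrist force passes 120 N, or if a joint passes its speed limit or range.

## Working session

There is one attempt and no reset: what is moved stays moved. The work goes in short steps, Python scripts to look and compute and a tool call to move; the robot and the scene stay as the last step left them, time stands still between calls to the robot, and variables do not carry over. Pictures are saved under pics/ and viewed, at most 14 in all, crops included, and the job is handed in when it is done.

Besides the shell and the picture viewer there is one more tool, called after ">>>" as name([rows], argument=value, ...), one row to a line, values as JSON. arm_command: Moves the arm, as the interface text tells. Shift numbers are shares of 0.2 m and turn numbers shares of 2 rad, none past 1 either way. Its arguments: {"type":"object","properties":{"series":{"type":"array","items":{"type":"object","properties":{"dx":{"type":"number","minimum":-1,"maximum":1},"dy":{"type":"number","minimum":-1,"maximum":1},"dz":{"type":"number","minimum":-1,"maximum":1},"yaw":{"type":"number","minimum":-1,"maximum":1}}}},"fingers":{"type":"number"},"force":{"type":"number"}},"required":["series"]}

```bash
mkdir -p pics; cat > h.py <<'E'
import numpy as np, cv2
from scipy.spatial.transform import Rotation as R
from bench import robot
def snap(name, fn=None):
    c=robot.camera(name)
    if fn: cv2.imwrite('pics/'+fn, cv2.cvtColor(c['pixels'],cv2.COLOR_RGB2BGR))
    return c
def rays(c,px):
    px=np.atleast_2d(np.float64(px)); K=np.array(c['camera_matrix']); T=np.array(c['T'])
    d=np.c_[(px[:,0]-K[0,2])/K[0,0],(px[:,1]-K[1,2])/K[1,1]]
    u=d.copy()
    for _ in range(30): u=d/(1+c['k1']*(u**2).sum(1,keepdims=True))
    return T[:3,3], np.c_[u[:,0],-u[:,1],-np.ones(len(u))]@T[:3,:3].T
def plane(c,px,z):
    o,v=rays(c,px); return o+v*((z-o[2])/v[:,2:])
def proj(c,P):
    P=np.atleast_2d(np.float64(P)); T=np.array(c['T']);K=np.array(c['camera_matrix'])
    q=(P-T[:3,3])@T[:3,:3]; u=np.c_[q[:,0],-q[:,1]]/-q[:,2:]
    u=u*(1+c['k1']*(u**2).sum(1,keepdims=True)); return u*[K[0,0],K[1,1]]+K[:2,2]
E
python3 - <<'E'
from h import *
for n in('scene','top','wrist'):
    c=snap(n,n+'0.png'); print(n,np.round(c['T'],3).tolist(),np.round(c['camera_matrix'],1).tolist(),c['k1'])
print(robot.read_state())
E
```

```text
scene [[0.041, -0.867, 0.496, 1.178], [0.999, 0.031, -0.029, -0.127], [0.009, 0.497, 0.868, 1.442], [0.0, 0.0, 0.0, 1.0]] [[453.7, 0.0, 325.6], [0.0, 453.7, 201.2], [0.0, 0.0, 1.0]] -0.07191584238890424
top [[-0.002, 0.992, -0.126, 0.338], [-1.0, -0.005, -0.024, -0.101], [-0.024, 0.126, 0.992, 1.476], [0.0, 0.0, 0.0, 1.0]] [[385.2, 0.0, 322.8], [0.0, 385.2, 199.0], [0.0, 0.0, 1.0]] -0.03697440786046912
wrist [[0.225, -0.927, -0.3, 0.058], [0.974, 0.213, 0.071, 0.603], [-0.002, -0.308, 0.951, 0.373], [0.0, 0.0, 0.0, 1.0]] [[283.7, 0.0, 317.6], [0.0, 283.7, 203.5], [0.0, 0.0, 1.0]] -0.0235742579696598
{'clock': 0.15, 'joint_pos': array([ 1.34399793e+00,  3.14085865e-01, -4.78348121e-02,  1.21017814e+00,
        1.82823146e-05,  1.57081114e+00]), 'joint_vel': array([ 0.00020323, -0.00315507,  0.00358157,  0.00117328,  0.00168446,
       -0.00159027]), 'joint_torque': array([ 5.38871627e-04, -5.40044332e+01,  3.40059185e+01,  1.32779771e-02,
        3.70218032e-06,  1.76856759e-06]), 'tcp_pos': array([0.1348672 , 0.58443851, 0.4040255 ]), 'orientation': array([-3.55495388e-01, -3.12124706e+00,  2.02944363e-03]), 'force': array([ 0.98328051, -0.00259382,  0.36065029]), 'wrist_torque': array([-0.01965044, -0.05014646, -0.02240847]), 'grip_force': 0.0, 'width': 0.0852227036194833}
```

View pics/top0.png

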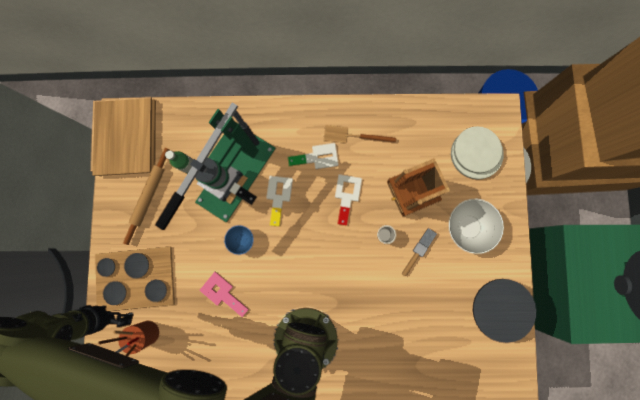

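View pics/scene0.png

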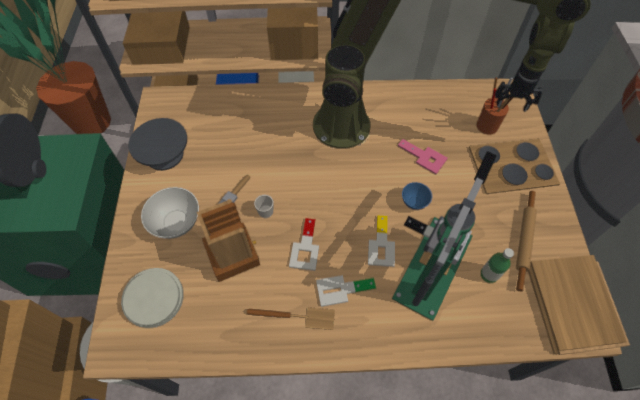

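```bash
python3 - <<'E'
from h import *
t=cv2.imread('pics/top0.png'); s=cv2.imread('pics/scene0.png')
cv2.imwrite('pics/c1.png',cv2.resize(t[95:235,155:355],None,fx=4,fy=4,interpolation=cv2.INTER_CUBIC))
a=cv2.resize(t[150:225,375:455],None,fx=5,fy=5,interpolation=cv2.INTER_CUBIC)
b=cv2.resize(s[195:285,190:270],None,fx=5,fy=5,interpolation=cv2.INTER_CUBIC)
a=cv2.copyMakeBorder(a,0,450-375,0,0,0)
cv2.imwrite('pics/c2.png',np.hstack([a,b]))
E
```

```text
(no output)
```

View pics/c1.png

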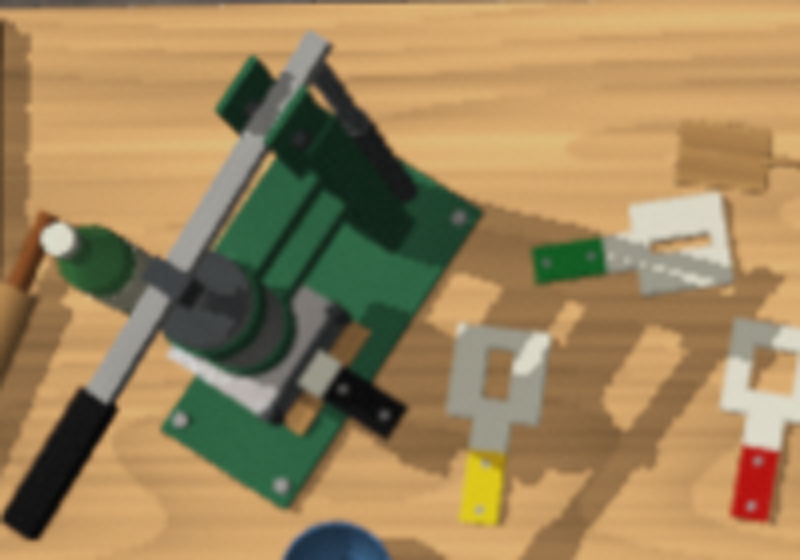

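View pics/c2.png

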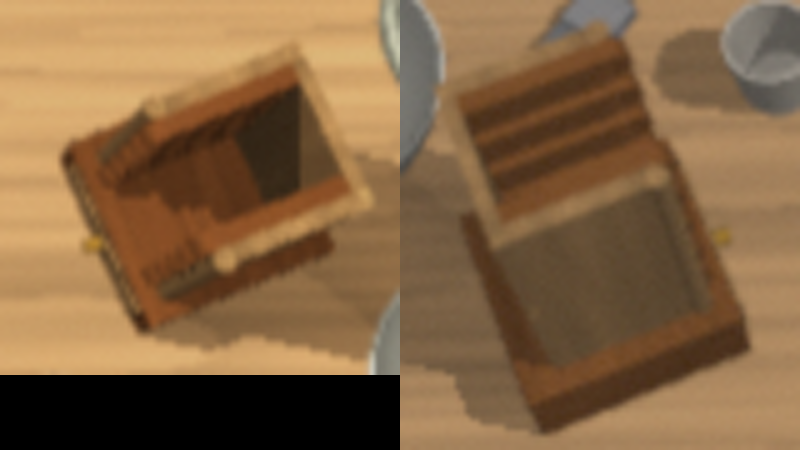

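```bash
cat >> h.py <<'E'
HUE={'red':(170,8,120,70),'yellow':(22,34,140,90),'green':(52,75,150,60),'pink':(150,172,60,60)}
def mask(c,name):
    h=cv2.cvtColor(c['pixels'],cv2.COLOR_RGB2HSV); a,b,s,v=HUE[name]
    H=h[...,0]; m=((H>=a)|(H<=b)) if a>b else ((H>=a)&(H<=b))
    return (m&(h[...,1]>s)&(h[...,2]>v)).astype(np.uint8)
def blobs(m,amin=20):
    cs,_=cv2.findContours(m,cv2.RETR_EXTERNAL,cv2.CHAIN_APPROX_NONE)
    return sorted([k for k in cs if cv2.contourArea(k)>=amin],key=cv2.contourArea,reverse=True)
def handle(c,cnt,z):
    """world centre, axis angle, length, width of the coloured part lying at height z"""
    P=plane(c,cnt.reshape(-1,2),z)[:,:2]
    (x,y),(w,h),a=cv2.minAreaRect(np.float32(P*1000)); a=np.deg2rad(a)
    if h>w: a+=np.pi/2; w,h=h,w
    return np.array([x,y])/1000,a,w,h
E
python3 - <<'E'
from h import *
np.set_printoptions(precision=4,suppress=True)
for n in('top','scene'):
    c=snap(n)
    for k in HUE:
        for b in blobs(mask(c,k))[:3]:
            print(n,k,cv2.contourArea(b),b.reshape(-1,2).mean(0),*handle(c,b,0.010))
    h=cv2.cvtColor(c['pixels'],cv2.COLOR_RGB2HSV)
    m=(h[...,2]<45).astype(np.uint8)
    for b in blobs(m,60):
        q=b.reshape(-1,2).mean(0)
        if n=='top' and 150<q[0]<270 and 150<q[1]<240 or n=='scene' and 390<q[0]<500 and 140<q[1]<260:
            print(n,'black',cv2.contourArea(b),q,handle(c,b,.13),handle(c,b,.342))
E
```

```text
top red 697.0 [224.2727 294.5909] [0.1594 0.2981] 0.9271149518546523 184.17462158203125 88.42434692382812
top red 144.5 [343.3061 215.3878] [ 0.4597 -0.1435] 2.9675385647543564 67.94419860839844 36.250919342041016
top red 95.5 [135.3418 340.1013] [-0.0077  0.6472] 1.9321407812681137 88.76565551757812 40.01930618286133
top yellow 156.5 [275.1765 216.6863] [0.4557 0.1174] 0.01200439627001932 69.35155487060547 38.438114166259766
top green 101.5 [296.7674 159.7442] [0.6788 0.0352] 1.7079230156329162 62.810638427734375 30.458906173706055
top pink 496.0 [220.7716 292.6852] [0.156  0.3003] 0.8888800146634119 181.70162963867188 82.4187240600586
top black 327.0 [169.4487 210.5897] (array([0.4696, 0.4787]), np.float64(2.6277465070614188), 134.34068298339844, 36.27753448486328) (array([0.4488, 0.3874]), np.float64(2.6277473725887734), 113.17427062988281, 30.56171417236328)
top black 147.5 [245.5333 195.1111] (array([0.5242, 0.2049]), np.float64(1.031172778285373), 65.73564147949219, 35.246665954589844) (array([0.4948, 0.1567]), np.float64(1.0311725785482913), 55.378475189208984, 29.693309783935
[... 418 characters left out ...]
5.855281829833984
scene green 145.5 [364.2549 284.6667] [0.6814 0.0348] 1.717713486557455 62.487327575683594 31.273439407348633
scene pink 520.5 [422.0857 154.7714] [0.1579 0.2982] 0.8737103827782117 184.15159606933594 86.92483520507812
scene black 238.5 [485.5538 165.6615] (array([0.3018, 0.4889]), np.float64(2.5635245105322126), 124.67462158203125, 35.865264892578125) (array([0.4434, 0.3894]), np.float64(2.563524910006376), 104.53302764892578, 30.07114601135254)
scene black 152.0 [415.3958 225.    ] (array([0.5271, 0.2038]), np.float64(0.9983876673698434), 63.09028625488281, 31.683639526367188) (array([0.6323, 0.1503]), np.float64(0.9983870681585982), 52.89783477783203, 26.565019607543945)
```

```bash
cat >> h.py <<'E'
def state():
    s=robot.read_state(); M=R.from_rotvec(s['orientation']).as_matrix()
    return s,np.array(s['tcp_pos']),np.arctan2(M[1,0],M[0,0])
def go(*wps):
    """fractions for calls that take the tool through way-points (x,y,z,psi), from the measured pose"""
    s,p,psi=state(); print('t',s['clock'],'tcp',p.round(4),'psi',round(psi,4),'q6',round(s['joint_pos'][5],3),'F',np.round(s['force'],1),'w',round(s['width'],4),'g',round(s['grip_force'],1))
    for w in wps:
        w=np.array(w,float); d=w[:3]-p; a=(w[3]-psi+np.pi)%(2*np.pi)-np.pi
        tx=np.array([np.cos(psi),np.sin(psi)]); ty=np.array([np.sin(psi),-np.cos(psi)])
        print('dx %.3f dy %.3f dz %.3f yaw %.3f'%(d[:2]@tx/.2,d[:2]@ty/.2,-d[2]/.2,-a/2),' rows>=',round(max(np.linalg.norm(d)/.05,abs(a)/.1499),1))
        p,psi=w[:3],w[3]
E
python3 - <<'E'
from h import *
P=1.01+np.pi
go((.25,.38,.4,3.4),(.38,.22,.4,3.8),(.5256,.2044,.36,P),(.5256,.2044,.285,P))
E
```

```text
t 0.25 tcp [0.1349 0.5845 0.4043] psi 2.9147 q6 1.571 F [-0.9  0.6  0.3] w 0.0854 g 0.0
dx -0.791 dy -0.867 dz 0.021 yaw -0.243  rows>= 4.7
dx -0.424 dy -0.940 dz -0.000 yaw -0.200  rows>= 4.1
dx -0.528 dy -0.507 dz 0.200 yaw -0.176  rows>= 3.0
dx 0.000 dy 0.000 dz 0.375 yaw -0.000  rows>= 1.5
```

>>> arm_command([
  {"dx": -0.79,"dy": -0.87,"dz": 0.02,"yaw": -0.24},
  {"dx": -0.79,"dy": -0.87,"dz": 0.02,"yaw": -0.24},
  {"dx": -0.79,"dy": -0.87,"dz": 0.02,"yaw": -0.24},
  {"dx": -0.79,"dy": -0.87,"dz": 0.02,"yaw": -0.24},
  {"dx": -0.79,"dy": -0.87,"dz": 0.02,"yaw": -0.24},
], fingers=1)

```text
clock: 0.75
tcp_pos: [0.2503, 0.3771, 0.4006]
orientation: [-0.397, 3.116, -0.001]
force: [0.1, 0.7, 0.4]
width: 0.0855
grip_force: 0.0
```

>>> arm_command([
  {"dx": -0.42,"dy": -0.94,"dz": 0,"yaw": -0.2},
  {"dx": -0.42,"dy": -0.94,"dz": 0,"yaw": -0.2},
  {"dx": -0.42,"dy": -0.94,"dz": 0,"yaw": -0.2},
  {"dx": -0.42,"dy": -0.94,"dz": 0,"yaw": -0.2},
  {"dx": -0.42,"dy": -0.94,"dz": 0,"yaw": -0.2},
])

```text
clock: 1.25
tcp_pos: [0.3794, 0.2163, 0.4009]
orientation: [-1.006, 2.976, -0.001]
force: [0.7, 0.1, 0.4]
width: 0.0854
grip_force: 0.0
```

```bash
python3 - <<'E'
from h import *
P=1.01+np.pi
go((.5256,.2044,.36,P),(.5256,.2044,.285,P))
E
```

```text
t 1.25 tcp [0.3794 0.2163 0.4009] psi -2.4898 q6 -0.133 F [0.7 0.1 0.4] w 0.0854 g 0.0
dx -0.545 dy -0.491 dz 0.204 yaw -0.179  rows>= 3.0
dx 0.000 dy 0.000 dz 0.375 yaw -0.000  rows>= 1.5
```

>>> arm_command([
  {"dx": -0.54,"dy": -0.49,"dz": 0.1,"yaw": -0.18},
  {"dx": -0.54,"dy": -0.49,"dz": 0.1,"yaw": -0.18},
  {"dx": -0.54,"dy": -0.49,"dz": 0.1,"yaw": -0.18},
  {"dx": -0.54,"dy": -0.49,"dz": 0.1,"yaw": -0.18},
])

```text
clock: 1.65
tcp_pos: [0.5279, 0.2055, 0.3784]
orientation: [1.521, -2.748, 0.001]
force: [-0.1, -0.2, 0.1]
width: 0.0855
grip_force: 0.0
```

```bash
python3 - <<'E'
from h import *
P=1.01+np.pi
go((.5256,.2044,.285,P))
c=snap('wrist','w1.png'); print(np.array(c['T'])[:3,3])
h=cv2.cvtColor(c['pixels'],cv2.COLOR_RGB2HSV)
for b in blobs((h[...,2]<50).astype(np.uint8),300): print(cv2.contourArea(b),b.reshape(-1,2).mean(0),handle(c,b,.13))
E
```

```text
t 1.65 tcp [0.5279 0.2055 0.3784] psi -2.1307 q6 -0.639 F [-0.1 -0.2  0.1] w 0.0855 g 0.0
dx 0.011 dy 0.007 dz 0.467 yaw 0.000  rows>= 1.9
[0.48559423 0.1398513  0.34736665]
38663.5 [303.24398977 340.55601023] (array([0.59967572, 0.30646185]), np.float64(2.583867332834892), 629.4617919921875, 184.01953125)
3342.5 [322.66390041 209.46473029] (array([0.52286383, 0.20729727]), np.float64(0.9936867885716901), 69.96196746826172, 35.609500885009766)
825.0 [321.39732143 275.74107143] (array([0.5549621 , 0.25667859]), np.float64(2.5921577533083084), 123.85132598876953, 28.220563888549805)
```

View pics/w1.png

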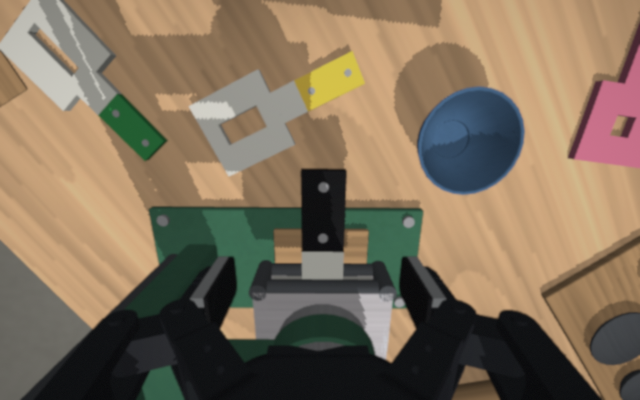

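```bash
python3 - <<'E'
from h import *
go((.5236,.2066,.283,-2.133))
E
```

```text
t 1.7 tcp [0.5254 0.2057 0.3789] psi -2.131 q6 -0.637 F [-1.1 -1.4 -0.3] w 0.0854 g 0.0
dx 0.001 dy 0.010 dz 0.480 yaw 0.001  rows>= 1.9
```

>>> arm_command([
  {"dx": 0,"dy": 0.01,"dz": 0.2},
  {"dx": 0,"dy": 0.01,"dz": 0.4},
  {"dx": 0,"dy": 0.01,"dz": 0.48},
  {"dx": 0,"dy": 0.01,"dz": 0.48},
])

```text
validation failed for argument at $.se...
```

>>> arm_command([
  {"dx": 0},
  {"dx": 0},
  {"dx": 0},
  {"dx": 0},
  {"dx": 0},
], fingers=0.2, force=70)

```text
validation failed for argument at $.se...
```

```bash
python3 - <<'E'
from h import *
s,p,psi=state()
go((p[0]-.13*np.cos(1.009),p[1]-.13*np.sin(1.009),p[2],psi))
E
```

```text
t 1.7 tcp [0.5254 0.2057 0.3789] psi -2.131 q6 -0.637 F [-1.1 -1.4 -0.3] w 0.0854 g 0.0
dx 0.650 dy 0.001 dz -0.000 yaw -0.000  rows>= 2.6
```

>>> arm_command([
  {"dx": 0,"dy": 0.01,"dz": 0.2,"yaw": 0},
  {"dx": 0,"dy": 0.01,"dz": 0.4,"yaw": 0},
  {"dx": 0,"dy": 0.01,"dz": 0.48,"yaw": 0},
  {"dx": 0,"dy": 0.01,"dz": 0.48,"yaw": 0},
])

```text
clock: 2.1
tcp_pos: [0.5193, 0.2071, 0.2823]
orientation: [1.522, -2.742, -0.001]
force: [-0.3, -0.7, 0.0]
width: 0.0853
grip_force: 0.0
```

>>> arm_command([
  {"dx": 0,"dy": 0,"dz": 0,"yaw": 0},
  {"dx": 0,"dy": 0,"dz": 0,"yaw": 0},
  {"dx": 0,"dy": 0,"dz": 0,"yaw": 0},
  {"dx": 0,"dy": 0,"dz": 0,"yaw": 0},
  {"dx": 0,"dy": 0,"dz": 0,"yaw": 0},
], fingers=0.2, force=70)

```text
clock: 2.6
tcp_pos: [0.5223, 0.2077, 0.2858]
orientation: [-1.523, 2.745, -0.0]
force: [0.3, 0.7, 4.4]
width: 0.0338
grip_force: 72.3
```

```bash
python3 - <<'E'
from h import *
s,p,psi=state()
go((p[0]-.13*np.cos(1.009),p[1]-.13*np.sin(1.009),p[2],psi))
c=snap('scene')
print(s['wrist_torque'])
E
```

```text
t 2.6 tcp [0.5223 0.2077 0.2858] psi -2.1283 q6 -0.635 F [0.3 0.7 4.4] w 0.0338 g 72.3
dx 0.650 dy 0.003 dz -0.000 yaw -0.000  rows>= 2.6
[ 0.15182554 -0.10077634  0.08348814]
```

>>> arm_command([
  {"dx": 0.1,"dy": 0,"dz": -0.01,"yaw": 0},
  {"dx": 0.2,"dy": 0,"dz": -0.01,"yaw": 0},
  {"dx": 0.35,"dy": 0,"dz": -0.01,"yaw": 0},
  {"dx": 0.5,"dy": 0,"dz": -0.01,"yaw": 0},
  {"dx": 0.65,"dy": 0,"dz": -0.01,"yaw": 0},
])

```text
clock: 3.15
tcp_pos: [0.4521, 0.0962, 0.2864]
orientation: [1.524, -2.746, 0.0]
force: [-0.0, 0.2, -0.2]
width: 0.0341
grip_force: 71.8
```

```bash
python3 - <<'E'
from h import *
go()
c=snap('wrist','w2.png'); c=snap('scene','s2.png')
E
```

```text
t 3.15 tcp [0.4521 0.0962 0.2864] psi -2.1281 q6 -0.804 F [-0.   0.2 -0.2] w 0.0341 g 71.8
```

View pics/w2.png

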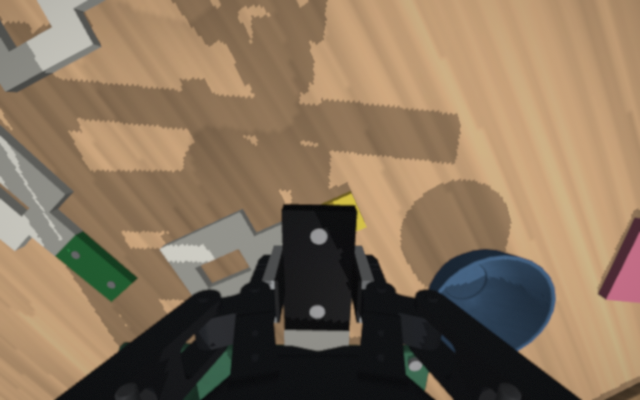

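```bash
python3 - <<'E'
from h import *
np.set_printoptions(precision=4,suppress=True)
# order: front A, back A, back B, front B
t=np.array([[150,105],[295,48],[370,200],[222,262]])/5+[375,150]
s=np.array([[660,175],[490,240],[450,90],[600,30]])/5+[190,195]
for n,q in(('top',t),('scene',s)):
    c=snap(n); P=plane(c,q,.25)[:,:2]; print(n,P.tolist())
    b=(P[1]+P[2])/2; f=(P[0]+P[3])/2; print(' yaw',np.arctan2(*(b-f)[::-1]),'back',b,'front',f,np.linalg.norm(P[1]-P[2]),np.linalg.norm(b-f))
go((.53,-.43,.5,1.94))
E
```

```text
top [[0.5834305518509869, -0.3369642819999022], [0.6205273362006571, -0.43191532475386807], [0.5207710065989524, -0.4760791801518873], [0.4812060016280443, -0.37992521856260064]]
 yaw -1.1892988878222934 back [ 0.5706 -0.454 ] front [ 0.5323 -0.3584] 0.10909524013091092 0.10295405847618065
scene [[0.5932092180788869, -0.10217750216724121], [0.6312219835098865, -0.20148508643659754], [0.5323076202351126, -0.2252441634245934], [0.4943070840127486, -0.1348201426975862]]
 yaw -1.189741837899948 back [ 0.5818 -0.2134] front [ 0.5438 -0.1185] 0.1017277985674292 0.10219601748935883
t 3.35 tcp [0.4528 0.0968 0.2868] psi -2.1296 q6 -0.802 F [ 0.1 -0.5 -0.2] w 0.0341 g 71.8
dx 2.029 dy -1.724 dz -1.066 yaw 1.107  rows>= 14.8
```

```bash
python3 - <<'E'
from h import *
go((.42,.03,.45,-2.13),(.43,-.12,.5,-2.83),(.48,-.30,.5,-3.53),(.58,-.47,.5,-4.23),(.58,-.47,.5,1.95))
E
```

```text
t 3.35 tcp [0.4528 0.0968 0.2868] psi -2.1296 q6 -0.802 F [ 0.1 -0.5 -0.2] w 0.0341 g 71.8
dx 0.370 dy -0.038 dz -0.816 yaw 0.000  rows>= 3.6
dx 0.609 dy -0.440 dz -0.250 yaw 0.350  rows>= 4.7
dx 0.038 dy -0.933 dz -0.000 yaw 0.350  rows>= 4.7
dx -0.785 dy -0.597 dz -0.000 yaw 0.350  rows>= 4.7
dx 0.000 dy 0.000 dz -0.000 yaw 0.052  rows>= 0.7
```

>>> arm_command([
  {"dx": 0.37,"dy": -0.04,"dz": -0.8,"yaw": 0},
  {"dx": 0.37,"dy": -0.04,"dz": -0.8,"yaw": 0},
  {"dx": 0.37,"dy": -0.04,"dz": -0.8,"yaw": 0},
  {"dx": 0.37,"dy": -0.04,"dz": -0.8,"yaw": 0},
  {"dx": 0.37,"dy": -0.04,"dz": -0.8,"yaw": 0},
])

```text
clock: 3.85
tcp_pos: [0.422, 0.0299, 0.4508]
orientation: [-1.52, 2.742, -0.005]
force: [1.1, 1.0, -1.5]
width: 0.0343
grip_force: 73.6
```

>>> arm_command([
  {"dx": 0.6,"dy": -0.44,"dz": -0.25,"yaw": 0.35},
  {"dx": 0.6,"dy": -0.44,"dz": -0.25,"yaw": 0.35},
  {"dx": 0.6,"dy": -0.44,"dz": -0.25,"yaw": 0.35},
  {"dx": 0.6,"dy": -0.44,"dz": -0.25,"yaw": 0.35},
  {"dx": 0.6,"dy": -0.44,"dz": -0.25,"yaw": 0.35},
])

```text
clock: 4.35
tcp_pos: [0.433, -0.1196, 0.496]
orientation: [0.478, -3.105, -0.0]
force: [-0.3, 0.9, -1.2]
width: 0.034
grip_force: 73.5
```

>>> arm_command([
  {"dx": 0.04,"dy": -0.93,"dz": 0,"yaw": 0.35},
  {"dx": 0.04,"dy": -0.93,"dz": 0,"yaw": 0.35},
  {"dx": 0.04,"dy": -0.93,"dz": 0,"yaw": 0.35},
  {"dx": 0.04,"dy": -0.93,"dz": 0,"yaw": 0.35},
  {"dx": 0.04,"dy": -0.93,"dz": 0,"yaw": 0.35},
])

```text
clock: 4.85
tcp_pos: [0.4835, -0.3012, 0.4936]
orientation: [-0.616, -3.079, 0.0]
force: [0.1, -0.1, -0.6]
width: 0.0337
grip_force: 73.5
```

>>> arm_command([
  {"dx": -0.78,"dy": -0.6,"dz": 0,"yaw": 0.37},
  {"dx": -0.78,"dy": -0.6,"dz": 0,"yaw": 0.37},
  {"dx": -0.78,"dy": -0.6,"dz": 0,"yaw": 0.37},
  {"dx": -0.78,"dy": -0.6,"dz": 0,"yaw": 0.37},
  {"dx": -0.78,"dy": -0.6,"dz": 0,"yaw": 0.37},
])

```text
clock: 5.35
tcp_pos: [0.585, -0.4726, 0.4872]
orientation: [-1.684, -2.644, -0.001]
force: [-0.4, 0.4, -2.4]
width: 0.034
grip_force: 73.5
```

```bash
python3 - <<'E'
from h import *
go()
c=snap('wrist','w3.png'); snap('top','t3.png')
E
```

```text
t 5.35 tcp [ 0.585  -0.4726  0.4872] psi 2.0071 q6 0.455 F [-0.4  0.4 -2.4] w 0.034 g 73.5
```

View pics/w3.png

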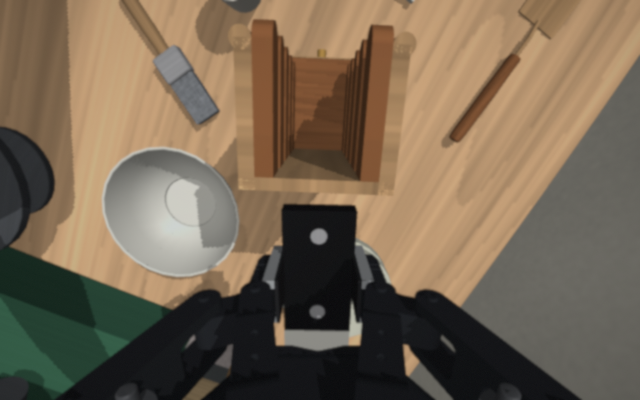

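```bash
python3 - <<'E'
from h import *
np.set_printoptions(precision=4,suppress=True,linewidth=150)
c=snap('wrist'); im=cv2.cvtColor(c['pixels'],cv2.COLOR_RGB2HSV).astype(int); g=cv2.cvtColor(c['pixels'],cv2.COLOR_RGB2GRAY).astype(float)
gx=cv2.Sobel(cv2.GaussianBlur(g,(3,3),0),cv2.CV_64F,1,0); gy=cv2.Sobel(cv2.GaussianBlur(g,(3,3),0),cv2.CV_64F,0,1)
def sub(a,i):
    d=a[i-1]-2*a[i]+a[i+1]; return i+(0.5*(a[i-1]-a[i+1])/d if d else 0)
L=[];Rr=[]
for r in range(50,170,5):
    a=np.abs(gx[r]); l=sub(a,245+np.argmax(a[245:263])); q=sub(a,376+np.argmax(a[376:400])); L.append((l,r)); Rr.append((q,r))
L=np.array(L);Rr=np.array(Rr); print(L[::6].tolist(),Rr[::6].tolist())
for z in(.25,.24):
    out=[]
    for E in(L,Rr):
        P=plane(c,E,z)[:,:2]; vx,vy,x,y=cv2.fitLine(np.float32(P),cv2.DIST_HUBER,0,.001,.001).ravel()
        if vy>0: vx,vy=-vx,-vy
        out.append((np.arctan2(vy,vx),np.array([x,y]))); print(z,out[-1])
    a=(out[0][0]+out[1][0])/2; n=np.array([-np.sin(a),np.cos(a)]); d=np.array([np.cos(a),np.sin(a)])
    print(' yaw',a,'lateral',(out[0][1]@n+out[1][1]@n)/2,'width',out[0][1]@n-out[1][1]@n)
    col=[(320,np.argmax(np.abs(gy[170:186,320]))+170),(300,np.argmax(np.abs(gy[170:186,300]))+170)]
    fr=[(264,np.argmax(gy[10:35,264]*-1)+10),(382,np.argmax(gy[10:35,382]*-1)+10)]
    bk=[(264,np.argmax(np.abs(gy[170:186,264]))+170),(372,np.argmax(np.abs(gy[170:186,372]))+170)]
    for nm,e in(('panel',col),('front',fr),('ribend',bk)): print(nm,e,plane(c,e,z)[:,:2]@d)
go()
E
python3 - <<'E'
import cv2
t=cv2.imread('pics/w3.png')[5:205,225:415]; cv2.imwrite('pics/c3.png',cv2.resize(t,None,fx=3,fy=3,interpolation=2))
E
```

```text
[[253.37021276595743, 50.0], [254.1735668789809, 80.0], [254.65652173913043, 110.0], [255.0376196990424, 140.0]] [[393.55078125, 50.0], [389.2402597402597, 80.0], [385.93690851735016, 110.0], [382.4873617693523, 140.0]]
0.25 (np.float32(-1.1764231), array([ 0.5087, -0.4177], dtype=float32))
0.25 (np.float32(-1.1769888), array([ 0.5885, -0.3681], dtype=float32))
 yaw -1.176706 lateral 0.35571077 width -0.09274125
panel [(320, np.int64(184)), (300, np.int64(183))] [0.6275 0.6275]
front [(264, np.int64(27)), (382, np.int64(34))] [0.5236 0.5238]
ribend [(264, np.int64(181)), (372, np.int64(185))] [0.6273 0.6262]
0.24 (np.float32(-1.1764232), array([ 0.5068, -0.4187], dtype=float32))
0.24 (np.float32(-1.1769885), array([ 0.5904, -0.3668], dtype=float32))
 yaw -1.1767058 lateral 0.35576898 width -0.097145915
panel [(320, np.int64(184)), (300, np.int64(183))] [0.6299 0.6299]
front [(264, np.int64(27)), (382, np.int64(34))] [0.5211 0.5214]
ribend [(264, np.int64(181)), (372, np.int64(185))] [0.6297 0.6286]
t 5.5 tcp [ 0.5821 -0.4676  0.4934] psi 2.0183 q6 0.446 F [-0.2  0.1 -1.1] w 0.034 g 73.5
```

View pics/c3.png

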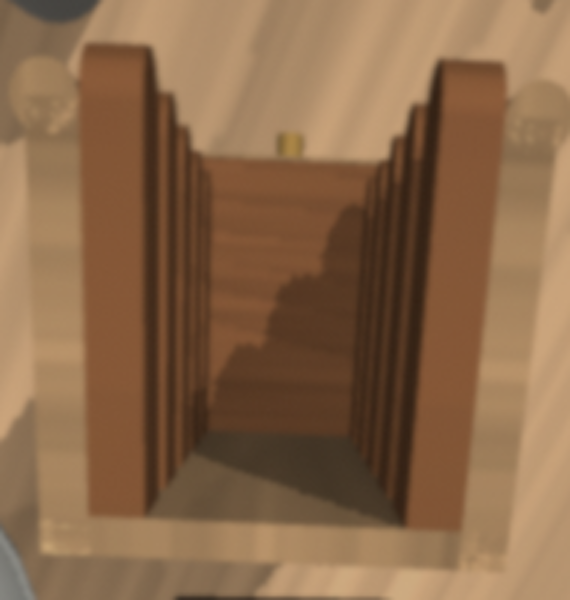

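```bash
cat >> h.py <<'E'
RO=np.array([.5521,-.4012]); RY=-1.1767
def rk(x,z,y=0,dyaw=0):  # TCP pose for a die origin at rack (x,y), die gripped at -110
    d=np.array([np.cos(RY),np.sin(RY)]); n=np.array([-d[1],d[0]])
    p=RO+(x-.11)*d+y*n; return (p[0],p[1],z,RY+np.pi+dyaw)
def rel():
    s,p,psi=state(); d=np.array([np.cos(RY),np.sin(RY)]); n=np.array([-d[1],d[0]])
    print('rack frame die x %.4f y %.4f z %.4f dyaw %.4f'%((p[:2]-RO)@d+.11,(p[:2]-RO)@n,p[2],(psi-RY-np.pi+np.pi)%(2*np.pi)-np.pi))
E
python3 - <<'E'
from h import *
rel(); go(rk(-.12,.49),rk(-.12,.2573),rk(-.04,.2573))
E
```

```text
rack frame die x 0.1829 y 0.0022 z 0.4934 dyaw 0.0534
t 5.5 tcp [ 0.5821 -0.4676  0.4934] psi 2.0183 q6 0.446 F [-0.2  0.1 -1.1] w 0.034 g 73.5
dx 1.513 dy 0.070 dz 0.017 yaw 0.027  rows>= 6.1
dx 0.000 dy 0.000 dz 1.163 yaw -0.000  rows>= 4.7
dx -0.400 dy -0.000 dz -0.000 yaw -0.000  rows>= 1.6
```

>>> arm_command([
  {"dx": 0.75,"dy": 0.03,"dz": 0,"yaw": 0.027},
  {"dx": 0.75,"dy": 0.03,"dz": 0,"yaw": 0.027},
  {"dx": 0.75,"dy": 0.03,"dz": 0,"yaw": 0.027},
  {"dx": 0.75,"dy": 0.03,"dz": 0,"yaw": 0.027},
  {"dx": 0.75,"dy": 0.03,"dz": 0,"yaw": 0.027},
])

```text
clock: 6.0
tcp_pos: [0.5208, -0.3271, 0.4983]
orientation: [1.741, 2.612, 0.0]
force: [0.4, -0.3, -0.5]
width: 0.0341
grip_force: 73.5
```

>>> arm_command([
  {"dx": 0.75,"dy": 0,"dz": 0.1,"yaw": 0},
  {"dx": 0.75,"dy": 0,"dz": 0.1,"yaw": 0},
  {"dx": 0.75,"dy": 0,"dz": 0.1,"yaw": 0},
  {"dx": 0.75,"dy": 0,"dz": 0.1,"yaw": 0},
  {"dx": 0.75,"dy": 0,"dz": 0.3,"yaw": 0},
])

```text
clock: 6.5
tcp_pos: [0.4665, -0.1907, 0.4419]
orientation: [1.737, 2.603, 0.003]
force: [2.6, -0.5, -1.4]
width: 0.0342
grip_force: 73.6
```

```bash
python3 - <<'E'
from h import *
rel(); go(rk(-.12,.2573))
E
```

```text
rack frame die x -0.1172 y 0.0018 z 0.4419 dyaw -0.0004
t 6.5 tcp [ 0.4665 -0.1907  0.4419] psi 1.9645 q6 0.789 F [ 2.6 -0.5 -1.4] w 0.0342 g 73.6
dx 0.014 dy -0.009 dz 0.923 yaw -0.000  rows>= 3.7
```

>>> arm_command([
  {"dx": 0.014,"dy": -0.006,"dz": 0.92,"yaw": 0},
  {"dx": 0.014,"dy": -0.006,"dz": 0.92,"yaw": 0},
  {"dx": 0.014,"dy": -0.006,"dz": 0.92,"yaw": 0},
  {"dx": 0.014,"dy": -0.006,"dz": 0.92,"yaw": 0},
  {"dx": 0.014,"dy": -0.006,"dz": 0.92,"yaw": 0},
])

```text
clock: 7.0
tcp_pos: [0.4609, -0.1884, 0.2489]
orientation: [-1.744, -2.605, 0.002]
force: [-0.8, 0.6, -1.1]
width: 0.0343
grip_force: 73.5
```

>>> arm_command([
  {"dx": 0,"dy": 0,"dz": 0,"yaw": 0},
  {"dx": 0,"dy": 0,"dz": 0,"yaw": 0},
])

```text
clock: 7.2
tcp_pos: [0.4643, -0.1897, 0.2552]
orientation: [1.746, 2.606, 0.001]
force: [0.0, -0.4, -0.5]
width: 0.0344
grip_force: 73.5
```

```bash
python3 - <<'E'
from h import *
c=snap('scene','s4.png'); rel(); go(rk(-.04,.2575))
im=cv2.imread('pics/s4.png'); a=cv2.resize(im[180:280,190:340],None,fx=5,fy=5,interpolation=2); cv2.imwrite('pics/c4.png',a)
E
```

```text
rack frame die x -0.1191 y 0.0001 z 0.2553 dyaw -0.0039
t 7.25 tcp [ 0.4642 -0.1896  0.2553] psi 1.961 q6 0.793 F [ 0.2  0.  -0.8] w 0.0341 g 73.5
dx -0.396 dy 0.001 dz -0.011 yaw -0.002  rows>= 1.6
```

View pics/c4.png

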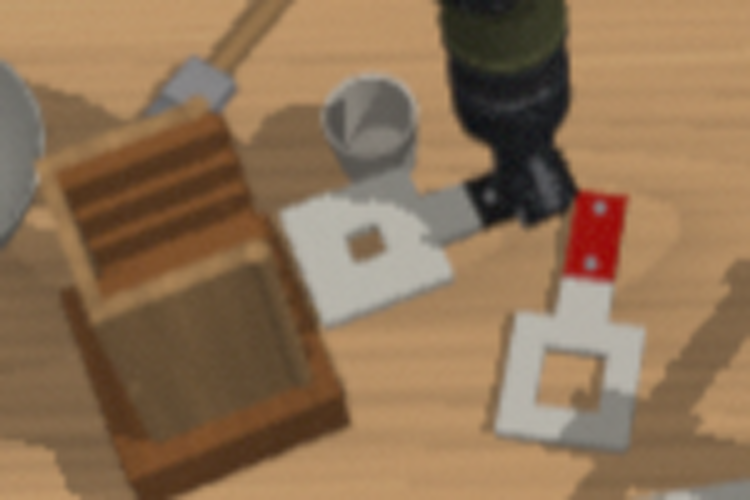

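>>> arm_command([
  {"dx": -0.1,"dy": 0,"dz": -0.01,"yaw": -0.002},
  {"dx": -0.2,"dy": 0,"dz": -0.01,"yaw": -0.002},
  {"dx": -0.3,"dy": 0,"dz": -0.01,"yaw": -0.002},
  {"dx": -0.4,"dy": 0,"dz": -0.01,"yaw": -0.002},
  {"dx": -0.4,"dy": 0,"dz": -0.01,"yaw": -0.002},
])

```text
clock: 7.75
tcp_pos: [0.4953, -0.265, 0.2572]
orientation: [1.741, 2.607, 0.001]
force: [1.9, 0.0, -1.0]
width: 0.0343
grip_force: 73.4
```

```bash
python3 - <<'E'
from h import *
rel(); go(rk(0,.2575))
print(state()[0]['wrist_torque'])
E
```

```text
rack frame die x -0.0375 y -0.0001 z 0.2572 dyaw -0.0007
t 7.75 tcp [ 0.4953 -0.265   0.2572] psi 1.9642 q6 0.686 F [ 1.9  0.  -1. ] w 0.0343 g 73.4
dx -0.188 dy 0.001 dz -0.001 yaw -0.000  rows>= 0.8
[-0.02845631 -0.54339028  0.3957724 ]
```

>>> arm_command([
  {"dx": -0.07,"dy": 0,"dz": 0,"yaw": 0},
  {"dx": -0.14,"dy": 0,"dz": 0,"yaw": 0},
  {"dx": -0.19,"dy": 0,"dz": 0,"yaw": 0},
  {"dx": -0.2,"dy": 0,"dz": 0,"yaw": 0},
  {"dx": -0.205,"dy": 0,"dz": 0,"yaw": 0},
])

```text
clock: 8.25
tcp_pos: [0.5094, -0.2994, 0.2563]
orientation: [1.741, 2.614, 0.006]
force: [0.8, 9.1, 4.6]
width: 0.0341
grip_force: 74.1
```

```bash
python3 - <<'E'
from h import *
rel(); go()
E
```

```text
rack frame die x -0.0004 y -0.0004 z 0.2563 dyaw 0.0016
t 8.25 tcp [ 0.5094 -0.2994  0.2563] psi 1.9665 q6 0.643 F [0.8 9.1 4.6] w 0.0341 g 74.1
```

>>> arm_command([
  {"dx": -0.01,"dy": 0,"dz": 0,"yaw": 0},
  {"dx": -0.01,"dy": 0,"dz": 0,"yaw": 0},
])

```text
clock: 8.45
tcp_pos: [0.5098, -0.3007, 0.2561]
orientation: [-1.741, -2.615, -0.006]
force: [1.7, 7.2, 4.0]
width: 0.034
grip_force: 74.0
```

>>> arm_command([
  {"dx": 0.015,"dy": 0,"dz": 0,"yaw": 0},
  {"dx": 0.015,"dy": 0,"dz": 0,"yaw": 0},
  {"dx": 0.015,"dy": 0,"dz": 0,"yaw": 0},
  {"dx": 0.015,"dy": 0,"dz": 0,"yaw": 0},
], fingers=0.9)

```text
clock: 8.85
tcp_pos: [0.5082, -0.2998, 0.2549]
orientation: [1.744, 2.613, -0.001]
force: [-0.1, -0.1, 0.0]
width: 0.0767
grip_force: 0.0
```

>>> arm_command([
  {"dx": 0,"dy": 0,"dz": -0.8,"yaw": 0},
  {"dx": 0,"dy": 0,"dz": -0.8,"yaw": 0},
  {"dx": 0,"dy": 0,"dz": -0.8,"yaw": 0},
  {"dx": 0,"dy": 0,"dz": -0.8,"yaw": 0},
])

```text
clock: 9.25
tcp_pos: [0.5094, -0.3006, 0.4215]
orientation: [1.739, 2.605, 0.0]
force: [0.8, -0.4, 0.1]
width: 0.0773
grip_force: 0.0
```

```bash
python3 - <<'E'
from h import *
np.set_printoptions(precision=4,suppress=True)
for n in('top','scene'):
    c=snap(n)
    for k in('red','yellow','green'):
        for b in blobs(mask(c,k))[:2]: print(n,k,cv2.contourArea(b),b.reshape(-1,2).mean(0),*handle(c,b,0.010))
c=snap('wrist')
h=cv2.cvtColor(c['pixels'],cv2.COLOR_RGB2HSV)
d=np.array([np.cos(RY),np.sin(RY)]); n=np.array([-d[1],d[0]])
for b in blobs((h[...,2]<50).astype(np.uint8),300):
    q=handle(c,b,.10); print('blk',cv2.contourArea(b),b.reshape(-1,2).mean(0),q, (q[0]-RO)@d+.11,(q[0]-RO)@n, q[1]-np.pi-RY)
rel(); go((.4598,-.1437,.36,-.172+np.pi),(.4598,-.1437,.171,-.172+np.pi))
E
```

```text
top red 143.5 [343.3265 215.3878] [ 0.4596 -0.1438] 2.9703591186648595 67.91075134277344 35.73130416870117
top red 75.5 [132.8444 340.9556] [-0.0083  0.6491] 1.9224307627756303 58.9373664855957 36.208343505859375
top yellow 163.5 [275.2157 216.7059] [0.4568 0.1168] 3.0287943324614326 70.17755889892578 40.132591247558594
top green 99.0 [296.9762 159.7857] [0.6789 0.035 ] 1.718957032983711 62.246925354003906 29.716020584106445
scene red 157.0 [308.5769 226.5   ] [ 0.4598 -0.1437] 2.9756758534650936 66.71212768554688 37.568119049072266
scene red 53.0 [427.9153 156.6017] [0.1869 0.3275] 1.4032794994872775 101.45379638671875 75.44864654541016
scene yellow 161.0 [381.94 223.54] [0.4577 0.1166] 3.044355848501038 68.57855224609375 35.85547637939453
scene green 144.5 [364.2549 284.6078] [0.681  0.0347] 1.7358394602792389 62.3349609375 30.937240600585938
blk 39744.0 [263.4563 338.0207] (array([ 0.5562, -0.4882]), np.float64(0.39077258425567446), 857.7910766601562, 236.25794982910156) 0.19189751789099374 -0.029614561543173958 -1.5741200693341184
blk 1988.5 [317.5989 187.9947] (array([ 0.5087, -0.2987]), np.float64(1.964358572292429), 68.08757019042969, 36.42380142211914) -0.001272290143848706 -0.0007142474929333065 -0.0005340812973639864
rack frame die x -0.0003 y -0.0015 z 0.4149 dyaw -0.0004
t 9.4 tcp [ 0.5083 -0.2999  0.4149] psi 1.9645 q6 0.644 F [-0.2 -0.7 -0.8] w 0.0768 g 0.0
dx 0.814 dy 0.076 dz 0.274 yaw -0.503  rows>= 6.7
dx 0.000 dy 0.000 dz 0.945 yaw -0.000  rows>= 3.8
```

>>> arm_command([
  {"dx": 0.4,"dy": 0.04,"dz": 0.1,"yaw": -0.3},
  {"dx": 0.4,"dy": 0.04,"dz": 0.1,"yaw": -0.3},
  {"dx": 0.4,"dy": 0.04,"dz": 0.1,"yaw": -0.3},
  {"dx": 0.4,"dy": 0.04,"dz": 0.1,"yaw": -0.3},
])

```text
clock: 9.8
tcp_pos: [0.4837, -0.2214, 0.3916]
orientation: [-0.881, -3.01, -0.001]
force: [0.4, -0.4, -0.3]
width: 0.0766
grip_force: 0.0
```

```bash
python3 - <<'E'
from h import *
go((.4598,-.1437,.33,-.17+np.pi))
E
```

```text
t 9.8 tcp [ 0.4837 -0.2214  0.3916] psi 2.5722 q6 0.14 F [ 0.4 -0.4 -0.3] w 0.0766 g 0.0
dx 0.310 dy 0.263 dz 0.308 yaw -0.200  rows>= 2.7
```

>>> arm_command([
  {"dx": 0.31,"dy": 0.26,"dz": 0.31,"yaw": -0.2},
  {"dx": 0.31,"dy": 0.26,"dz": 0.31,"yaw": -0.2},
  {"dx": 0.31,"dy": 0.26,"dz": 0.31,"yaw": -0.2},
  {"dx": 0.31,"dy": 0.26,"dz": 0.31,"yaw": -0.2},
])

```text
clock: 10.2
tcp_pos: [0.4593, -0.144, 0.3293]
orientation: [-0.274, -3.123, -0.002]
force: [0.4, -0.3, 0.6]
width: 0.077
grip_force: 0.0
```

```bash
python3 - <<'E'
from h import *
c=snap('wrist')
for b in blobs(mask(c,'red'),100)[:1]: 
    q=handle(c,b,.01); print(cv2.contourArea(b),b.reshape(-1,2).mean(0),q)
a=q[1] if q[1]>1.6 else q[1]+np.pi
go((*q[0],.171,a))
E
```

```text
2120.5 [319.2565445  191.33507853] (array([ 0.45936548, -0.14082234]), np.float64(2.9690160865271324), 68.86961364746094, 36.48763656616211)
t 10.25 tcp [ 0.4605 -0.1448  0.3307] psi 2.9633 q6 -0.126 F [ 0.8 -0.9  0.5] w 0.0772 g 0.0
dx 0.009 dy 0.019 dz 0.799 yaw -0.003  rows>= 3.2
```

>>> arm_command([
  {"dx": 0.01,"dy": 0.013,"dz": 0.25,"yaw": -0.003},
  {"dx": 0.01,"dy": 0.013,"dz": 0.5,"yaw": -0.003},
  {"dx": 0.01,"dy": 0.013,"dz": 0.7,"yaw": -0.003},
  {"dx": 0.01,"dy": 0.013,"dz": 0.78,"yaw": -0.003},
  {"dx": 0.01,"dy": 0.013,"dz": 0.785,"yaw": -0.003},
])

```text
clock: 10.75
tcp_pos: [0.4587, -0.1428, 0.1732]
orientation: [-0.273, -3.125, -0.001]
force: [-0.1, -0.2, 0.6]
width: 0.0768
grip_force: 0.0
```

>>> arm_command([
  {"dx": 0,"dy": 0,"dz": 0,"yaw": 0},
  {"dx": 0,"dy": 0,"dz": 0,"yaw": 0},
  {"dx": 0,"dy": 0,"dz": 0,"yaw": 0},
  {"dx": 0,"dy": 0,"dz": 0,"yaw": 0},
  {"dx": 0,"dy": 0,"dz": 0,"yaw": 0},
], fingers=0.2, force=70)

```text
clock: 11.25
tcp_pos: [0.4609, -0.1429, 0.1776]
orientation: [0.268, 3.127, -0.002]
force: [-1.1, 0.0, 6.7]
width: 0.0334
grip_force: 68.9
```

```bash
python3 - <<'E'
from h import *
go((.4605,-.10,.36,2.97))
E
```

```text
t 11.25 tcp [ 0.4609 -0.1429  0.1776] psi 2.9705 q6 -0.129 F [-1.1  0.   6.7] w 0.0334 g 68.9
dx 0.038 dy 0.211 dz -0.912 yaw 0.000  rows>= 3.7
```

>>> arm_command([
  {"dx": 0,"dy": 0,"dz": 0,"yaw": 0},
  {"dx": 0,"dy": 0,"dz": 0,"yaw": 0},
  {"dx": 0,"dy": 0,"dz": 0.018,"yaw": 0},
  {"dx": 0,"dy": 0,"dz": 0.018,"yaw": 0},
], fingers=0.6)

```text
clock: 11.65
tcp_pos: [0.4596, -0.1423, 0.1717]
orientation: [-0.268, -3.13, -0.0]
force: [0.2, -0.3, 0.2]
width: 0.0512
grip_force: 0.0
```

>>> arm_command([
  {"dx": 0,"dy": 0,"dz": 0,"yaw": 0},
  {"dx": 0,"dy": 0,"dz": 0,"yaw": 0},
  {"dx": 0,"dy": 0,"dz": 0,"yaw": 0},
  {"dx": 0,"dy": 0,"dz": 0,"yaw": 0},
], fingers=0.2, force=80)

```text
clock: 12.05
tcp_pos: [0.46, -0.1425, 0.1728]
orientation: [0.268, 3.13, -0.0]
force: [-3.3, 0.5, 9.8]
width: 0.0338
grip_force: 82.4
```

```bash
python3 - <<'E'
from h import *
go((.4605,-.10,.36,2.97))
E
```

```text
t 12.05 tcp [ 0.46   -0.1425  0.1728] psi 2.9709 q6 -0.13 F [-3.3  0.5  9.8] w 0.0338 g 82.4
dx 0.034 dy 0.210 dz -0.936 yaw 0.000  rows>= 3.8
```

```bash
cat >> h.py <<'E'
EO=np.array([.5223,.2077]); EY=1.0133   # TCP at home in extruder
def ex(x,z,y=0,dyaw=0):
    d=np.array([np.cos(EY),np.sin(EY)]); n=np.array([-d[1],d[0]]); p=EO+x*d+y*n; return (p[0],p[1],z,EY+np.pi+dyaw)
def relx():
    s,p,psi=state(); d=np.array([np.cos(EY),np.sin(EY)]); n=np.array([-d[1],d[0]])
    print('ext frame die x %.4f y %.4f z %.4f dyaw %.4f'%((p[:2]-EO)@d,(p[:2]-EO)@n,p[2],(psi-EY)%(2*np.pi)-np.pi))
E
python3 - <<'E'
from h import *
go((.455,-.13,.27,2.97),(.42,-.04,.33,3.57),ex(-.20,.30),ex(-.12,.295))
E
```

```text
t 12.05 tcp [ 0.46   -0.1425  0.1728] psi 2.9709 q6 -0.13 F [-3.3  0.5  9.8] w 0.0338 g 82.4
dx 0.035 dy 0.057 dz -0.486 yaw 0.000  rows>= 2.0
dx 0.249 dy 0.414 dz -0.300 yaw -0.300  rows>= 4.0
dx -0.146 dy 0.362 dz 0.150 yaw -0.292  rows>= 3.9
dx -0.400 dy 0.000 dz 0.025 yaw -0.000  rows>= 1.6
```

>>> arm_command([
  {"dx": 0,"dy": 0,"dz": -0.2,"yaw": 0},
  {"dx": 0.02,"dy": 0.03,"dz": -0.45,"yaw": 0},
  {"dx": 0.035,"dy": 0.057,"dz": -0.49,"yaw": 0},
])

```text
clock: 12.35
tcp_pos: [0.4568, -0.1305, 0.2747]
orientation: [0.268, 3.123, -0.002]
force: [1.1, -0.2, -0.9]
width: 0.0335
grip_force: 80.2
```

>>> arm_command([
  {"dx": 0.25,"dy": 0.41,"dz": -0.3,"yaw": -0.3},
  {"dx": 0.25,"dy": 0.41,"dz": -0.3,"yaw": -0.3},
  {"dx": 0.25,"dy": 0.41,"dz": -0.3,"yaw": -0.3},
  {"dx": 0.25,"dy": 0.41,"dz": -0.3,"yaw": -0.3},
])

```text
clock: 12.75
tcp_pos: [0.419, -0.0391, 0.3311]
orientation: [-0.682, 3.065, -0.0]
force: [0.4, 0.2, -1.5]
width: 0.0337
grip_force: 80.3
```

>>> arm_command([
  {"dx": -0.15,"dy": 0.36,"dz": 0.15,"yaw": -0.292},
  {"dx": -0.15,"dy": 0.36,"dz": 0.15,"yaw": -0.292},
  {"dx": -0.15,"dy": 0.36,"dz": 0.15,"yaw": -0.292},
  {"dx": -0.15,"dy": 0.36,"dz": 0.15,"yaw": -0.292},
  {"dx": -0.15,"dy": 0.36,"dz": 0.15,"yaw": -0.292},
])

```text
clock: 13.25
tcp_pos: [0.4164, 0.0376, 0.2994]
orientation: [1.525, -2.745, -0.001]
force: [0.0, -0.3, -0.8]
width: 0.0338
grip_force: 80.3
```

```bash
python3 - <<'E'
from h import *
c=snap('wrist'); relx()
b=blobs(mask(c,'red'),100)[0]; s,p,psi=state()
q=handle(c,b,p[2]-.1678+.005); print(cv2.contourArea(b),q,psi,p)
go(ex(-.12,.2935),ex(-.04,.2935))
E
```

```text
ext frame die x -0.2005 y -0.0004 z 0.2996 dyaw -0.0026
7946.5 (array([0.41503403, 0.03752586]), np.float64(1.0143857420911402), 71.26376342773438, 36.779640197753906) -2.130876608726754 [0.41652742 0.03737739 0.29955292]
t 13.3 tcp [0.4165 0.0374 0.2996] psi -2.1309 q6 -0.921 F [ 0.5  0.8 -1.4] w 0.0334 g 80.3
dx -0.402 dy 0.003 dz 0.030 yaw -0.001  rows>= 1.6
dx -0.400 dy -0.000 dz -0.000 yaw -0.000  rows>= 1.6
```

>>> arm_command([
  {"dx": -0.2,"dy": 0.003,"dz": 0.03,"yaw": -0.001},
  {"dx": -0.4,"dy": 0.003,"dz": 0.03,"yaw": -0.001},
  {"dx": -0.4,"dy": 0.003,"dz": 0.03,"yaw": -0.001},
  {"dx": -0.4,"dy": 0.003,"dz": 0.03,"yaw": -0.001},
])

```text
clock: 13.7
tcp_pos: [0.4587, 0.1057, 0.2937]
orientation: [1.525, -2.745, 0.0]
force: [-0.5, 1.0, -0.7]
width: 0.0336
grip_force: 80.3
```

```bash
python3 - <<'E'
from h import *
relx(); go(ex(-.04,.294))
E
```

```text
ext frame die x -0.1202 y 0.0000 z 0.2937 dyaw 0.0007
t 13.7 tcp [0.4587 0.1057 0.2937] psi -2.1276 q6 -0.787 F [-0.5  1.  -0.7] w 0.0336 g 80.3
dx -0.401 dy -0.000 dz -0.002 yaw 0.000  rows>= 1.6
```

>>> arm_command([
  {"dx": -0.1,"dy": 0,"dz": 0,"yaw": 0},
  {"dx": -0.2,"dy": 0,"dz": 0,"yaw": 0},
  {"dx": -0.3,"dy": 0,"dz": 0,"yaw": 0},
  {"dx": -0.4,"dy": 0,"dz": 0,"yaw": 0},
  {"dx": -0.4,"dy": 0,"dz": 0,"yaw": 0},
])

```text
clock: 14.2
tcp_pos: [0.5018, 0.1735, 0.2942]
orientation: [-1.524, 2.746, -0.001]
force: [1.7, -0.4, -1.9]
width: 0.0337
grip_force: 80.4
```

```bash
python3 - <<'E'
from h import *
relx(); go(ex(0,.294))
E
```

```text
ext frame die x -0.0399 y -0.0007 z 0.2942 dyaw -0.0001
t 14.2 tcp [0.5018 0.1735 0.2942] psi -2.1284 q6 -0.68 F [ 1.7 -0.4 -1.9] w 0.0337 g 80.4
dx -0.199 dy 0.003 dz 0.001 yaw -0.000  rows>= 0.8
```

>>> arm_command([
  {"dx": -0.07,"dy": 0,"dz": 0,"yaw": 0},
  {"dx": -0.14,"dy": 0,"dz": 0,"yaw": 0},
  {"dx": -0.19,"dy": 0,"dz": 0,"yaw": 0},
  {"dx": -0.205,"dy": 0,"dz": 0,"yaw": 0},
  {"dx": -0.215,"dy": 0,"dz": 0,"yaw": 0},
])

```text
clock: 14.7
tcp_pos: [0.5238, 0.2095, 0.2939]
orientation: [1.525, -2.745, 0.004]
force: [0.2, -8.1, 0.1]
width: 0.0339
grip_force: 80.5
```

```bash
python3 - <<'E'
from h import *
relx(); go()
c=snap('wrist'); b=blobs(mask(c,'red'),100)[0]; q=handle(c,b,.13); d=np.array([np.cos(EY),np.sin(EY)]); print(q,(q[0]-EO)@d,np.array([-d[1],d[0]])@(q[0]-EO))
E
```

```text
ext frame die x 0.0024 y -0.0003 z 0.2939 dyaw 0.0005
t 14.7 tcp [0.5238 0.2095 0.2939] psi -2.1278 q6 -0.633 F [ 0.2 -8.1  0.1] w 0.0339 g 80.5
(array([0.52318512, 0.20960701]), np.float64(1.0154871589389698), 71.9134521484375, 37.109596252441406) 0.002086539270497067 0.0002578320032820327
```

>>> arm_command([
  {"dx": 0.02,"dy": 0,"dz": 0,"yaw": 0},
  {"dx": 0.02,"dy": 0,"dz": 0,"yaw": 0},
  {"dx": 0.02,"dy": 0,"dz": 0,"yaw": 0},
  {"dx": 0.02,"dy": 0,"dz": 0,"yaw": 0},
], fingers=0.9)

```text
clock: 15.15
tcp_pos: [0.5213, 0.2068, 0.2942]
orientation: [-1.528, 2.745, 0.001]
force: [-0.4, -0.4, 0.1]
width: 0.0767
grip_force: 0.0
```

>>> arm_command([
  {"dx": 0,"dy": 0,"dz": -0.95,"yaw": 0},
  {"dx": 0,"dy": 0,"dz": -0.95,"yaw": 0},
  {"dx": 0,"dy": 0,"dz": -0.95,"yaw": 0},
  {"dx": 0,"dy": 0,"dz": -0.95,"yaw": 0},
  {"dx": 0,"dy": 0,"dz": -0.95,"yaw": 0},
])

```text
clock: 15.65
tcp_pos: [0.5223, 0.2072, 0.4909]
orientation: [-1.523, 2.736, -0.001]
force: [1.1, 0.1, 0.7]
width: 0.0769
grip_force: 0.0
```

```bash
python3 - <<'E'
from h import *
np.set_printoptions(precision=4,suppress=True)
c=snap('wrist'); b=blobs(mask(c,'red'),100)[0]; q=handle(c,b,.13); d=np.array([np.cos(EY),np.sin(EY)]); print(q,(q[0]-EO)@d)
n=np.array([-d[1],d[0]]); O=EO+.11*d+.001*d; print('origin',O)
def tcp(th): f=.11+th; y=-.14+.302*np.cos(f)+.009*np.sin(f); z=.375-.302*np.sin(f)+.009*np.cos(f)+.012*np.tan(f); return np.array([*(O+y*n),z+.173])
for th in np.arange(0,.57,.07): print(round(th,2),tcp(th),(tcp(th)-tcp(0))[2]/.2, (tcp(th)-tcp(0))[:2]@n/.2)
t0=tcp(0); psi=EY+np.pi
go((state()[1][0],state()[1][1],.58,psi),(t0[0],t0[1],.58,psi),(t0[0],t0[1],t0[2]+.008,psi))
E
```

```text
(array([0.5228, 0.2102]), np.float64(1.0167191372592403), 69.5987548828125, 36.18899154663086) 0.00242101394618308
origin [0.581  0.3019]
0.0 [0.4443 0.3872 0.5251] 0.0 0.0
0.07 [0.4463 0.3859 0.505 ] -0.10073305757395734 -0.01215342453805976
0.14 [0.4496 0.3838 0.4851] -0.2002479438429286 -0.03162279650275808
0.21 [0.4542 0.381  0.4655] -0.2979860880220142 -0.05831275492007421
0.28 [0.4599 0.3774 0.4464] -0.3933898438521019 -0.09209257238720014
0.35 [0.4668 0.3731 0.4279] -0.4859018926009534 -0.1327967953752936
0.42 [0.4749 0.3681 0.4101] -0.5749635459090863 -0.18022605462077804
0.49 [0.484  0.3624 0.3931] -0.6600113632739069 -0.2341480416358946
0.56 [0.4942 0.356  0.377 ] -0.7404711545957116 -0.2942986465555576
t 15.7 tcp [0.522  0.207  0.4877] psi -2.126 q6 -0.638 F [-0.2  0.2 -0.4] w 0.0767 g 0.0
dx 0.000 dy 0.000 dz -0.462 yaw 0.001  rows>= 1.8
dx -0.559 dy 0.806 dz -0.000 yaw -0.000  rows>= 3.9
dx 0.000 dy 0.000 dz 0.234 yaw -0.000  rows>= 0.9
```

>>> arm_command([
  {"dx": 0,"dy": 0,"dz": -0.45,"yaw": 0},
  {"dx": 0,"dy": 0,"dz": -0.45,"yaw": 0},
  {"dx": -0.28,"dy": 0.4,"dz": -0.45,"yaw": 0},
  {"dx": -0.56,"dy": 0.6,"dz": -0.45,"yaw": 0},
  {"dx": -0.56,"dy": 0.81,"dz": -0.45,"yaw": 0},
], fingers=0, force=60)

```text
clock: 16.2
tcp_pos: [0.4672, 0.3466, 0.5724]
orientation: [1.524, -2.745, -0.0]
force: [0.6, 1.1, -0.3]
width: 0.0036
grip_force: 0.0
```

>>> arm_command([
  {"dx": 0,"dy": 0,"dz": 0.1,"yaw": 0},
  {"dx": 0,"dy": 0,"dz": 0.2,"yaw": 0},
  {"dx": 0,"dy": 0,"dz": 0.2,"yaw": 0},
])

```text
clock: 16.5
tcp_pos: [0.466, 0.3453, 0.5299]
orientation: [1.526, -2.738, 0.001]
force: [-0.4, -0.2, -0.3]
width: 0.0003
grip_force: 0.0
```

```bash
python3 - <<'E'
from h import *
go((.4443,.3872,.525,EY+np.pi))
snap('wrist','w5.png'); c=snap('scene','s5.png'); cv2.imwrite('pics/c5.png',cv2.resize(cv2.imread('pics/s5.png')[80:310,380:540],None,fx=2.5,fy=2.5,interpolation=2))
E
```

```text
t 16.5 tcp [0.466  0.3453 0.5299] psi -2.125 q6 -0.379 F [-0.4 -0.2 -0.3] w 0.0003 g 0.0
dx -0.121 dy 0.202 dz 0.025 yaw 0.002  rows>= 0.9
```

View pics/c5.png

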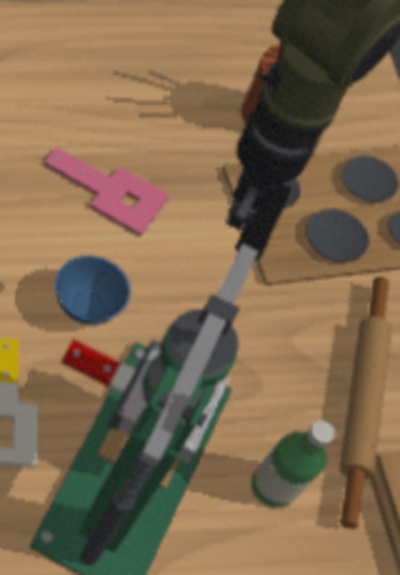

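>>> arm_command([
  {"dx": -0.12,"dy": 0.2,"dz": -0.02,"yaw": 0},
  {"dx": -0.12,"dy": 0.2,"dz": -0.02,"yaw": 0},
  {"dx": -0.12,"dy": 0.2,"dz": 0.05,"yaw": 0},
  {"dx": -0.12,"dy": 0.2,"dz": 0.05,"yaw": 0},
])

```text
clock: 17.0
tcp_pos: [0.4458, 0.3866, 0.5241]
orientation: [-1.527, 2.745, 0.001]
force: [0.0, 2.7, 2.5]
width: -0.0003
grip_force: 1.6
```

```bash
python3 - <<'E'
from h import *
go((.4443,.3872,.525,EY+np.pi))
E
```

```text
t 17.0 tcp [0.4458 0.3866 0.5241] psi -2.1263 q6 -0.301 F [0.  2.7 2.5] w -0.0003 g 1.6
dx 0.001 dy 0.008 dz -0.005 yaw 0.001  rows>= 0.0
```

>>> arm_command([
  {"dx": 0,"dy": -0.01,"dz": 0.1,"yaw": 0},
  {"dx": 0,"dy": -0.03,"dz": 0.2,"yaw": 0},
  {"dx": 0,"dy": -0.06,"dz": 0.3,"yaw": 0},
  {"dx": 0,"dy": -0.09,"dz": 0.4,"yaw": 0},
  {"dx": 0,"dy": -0.13,"dz": 0.49,"yaw": 0},
])

```text
clock: 17.5
tcp_pos: [0.4675, 0.373, 0.4278]
orientation: [-1.527, 2.744, 0.007]
force: [-5.3, 4.1, 8.1]
width: 0.0
grip_force: 5.1
```

>>> arm_command([
  {"dx": 0,"dy": -0.05,"dz": 0.09,"yaw": 0},
  {"dx": 0,"dy": -0.1,"dz": 0.17,"yaw": 0},
  {"dx": 0,"dy": -0.15,"dz": 0.23,"yaw": 0},
  {"dx": 0,"dy": -0.16,"dz": 0.26,"yaw": 0},
  {"dx": 0,"dy": -0.16,"dz": 0.27,"yaw": 0},
])

```text
clock: 18.0
tcp_pos: [0.4945, 0.3562, 0.3737]
orientation: [1.527, -2.745, -0.007]
force: [-7.7, 2.0, 10.9]
width: 0.0002
grip_force: 6.7
```

```bash
python3 - <<'E'
from h import *
go((.4942,.356,.377,EY+np.pi))
E
```

```text
t 18.0 tcp [0.4945 0.3562 0.3737] psi -2.1264 q6 -0.392 F [-7.7  2.  10.9] w 0.0002 g 6.7
dx 0.002 dy 0.001 dz -0.017 yaw 0.001  rows>= 0.1
```

>>> arm_command([
  {"dx": 0,"dy": 0,"dz": 0.02,"yaw": 0},
  {"dx": 0,"dy": 0,"dz": 0.03,"yaw": 0},
  {"dx": 0,"dy": 0,"dz": 0.03,"yaw": 0},
  {"dx": 0,"dy": 0,"dz": 0.03,"yaw": 0},
])

```text
clock: 18.4
tcp_pos: [0.4952, 0.3556, 0.3707]
orientation: [-1.524, 2.743, 0.002]
force: [-7.1, -2.4, 19.4]
width: -0.0001
grip_force: 9.1
```

```bash
python3 - <<'E'
from h import *
go()
c=snap('scene','s6.png'); cv2.imwrite('pics/c6.png',cv2.resize(cv2.imread('pics/s6.png')[80:310,380:540],None,fx=2.5,fy=2.5,interpolation=2))
h=cv2.cvtColor(snap('top')['pixels'],cv2.COLOR_RGB2HSV)
E
```

```text
t 18.4 tcp [0.4952 0.3556 0.3707] psi -2.1272 q6 -0.392 F [-7.1 -2.4 19.4] w -0.0001 g 9.1
```

View pics/c6.png

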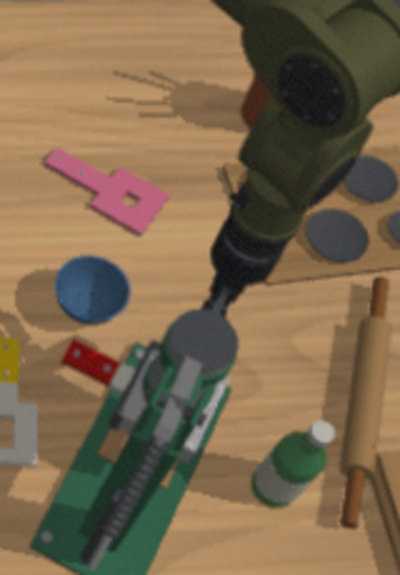

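>>> arm_command([
  {"dx": 0,"dy": 0,"dz": -0.03,"yaw": 0},
  {"dx": 0,"dy": 0.01,"dz": -0.06,"yaw": 0},
  {"dx": 0,"dy": 0.04,"dz": -0.1,"yaw": 0},
  {"dx": 0,"dy": 0.07,"dz": -0.14,"yaw": 0},
  {"dx": 0,"dy": 0.1,"dz": -0.18,"yaw": 0},
])

```text
clock: 19.0
tcp_pos: [0.4773, 0.3669, 0.4049]
orientation: [-1.527, 2.744, 0.006]
force: [-4.4, 2.0, 9.5]
width: -0.0002
grip_force: 5.2
```

>>> arm_command([
  {"dx": 0,"dy": 0.025,"dz": -0.045,"yaw": 0},
  {"dx": 0,"dy": 0.05,"dz": -0.09,"yaw": 0},
  {"dx": 0,"dy": 0.07,"dz": -0.135,"yaw": 0},
  {"dx": 0,"dy": 0.09,"dz": -0.18,"yaw": 0},
  {"dx": 0,"dy": 0.11,"dz": -0.225,"yaw": 0},
])

```text
clock: 19.5
tcp_pos: [0.4595, 0.378, 0.4502]
orientation: [-1.525, 2.743, 0.002]
force: [0.7, 1.5, 7.1]
width: 0.0
grip_force: 3.7
```

>>> arm_command([
  {"dx": 0,"dy": 0.015,"dz": -0.05,"yaw": 0},
  {"dx": 0,"dy": 0.03,"dz": -0.1,"yaw": 0},
  {"dx": 0,"dy": 0.045,"dz": -0.145,"yaw": 0},
  {"dx": 0,"dy": 0.055,"dz": -0.195,"yaw": 0},
  {"dx": 0,"dy": 0.065,"dz": -0.24,"yaw": 0},
])

```text
clock: 20.0
tcp_pos: [0.4488, 0.3846, 0.4981]
orientation: [-1.524, 2.743, 0.001]
force: [1.1, 0.7, 4.9]
width: 0.0001
grip_force: 2.2
```

>>> arm_command([
  {"dx": 0,"dy": 0.01,"dz": -0.04,"yaw": 0},
  {"dx": 0,"dy": 0.015,"dz": -0.08,"yaw": 0},
  {"dx": 0,"dy": 0.015,"dz": -0.12,"yaw": 0},
  {"dx": 0,"dy": 0.015,"dz": -0.16,"yaw": 0},
  {"dx": 0,"dy": 0.015,"dz": -0.2,"yaw": 0},
])

```text
clock: 20.5
tcp_pos: [0.4453, 0.3861, 0.5349]
orientation: [1.526, -2.743, 0.001]
force: [-0.4, 0.1, 0.1]
width: 0.0
grip_force: 0.0
```

```bash
python3 - <<'E'
from h import *
np.set_printoptions(precision=4,suppress=True)
p=state()[1]
go((p[0],p[1],.6,-2.13),(.43,.20,.52,-2.3))
for n in('top','scene'):
    c=snap(n)
    for k in('yellow','green','red'):
        for b in blobs(mask(c,k))[:1]: print(n,k,cv2.contourArea(b),b.reshape(-1,2).mean(0),*handle(c,b,0.010))
E
```

```text
t 20.5 tcp [0.4453 0.3861 0.5349] psi -2.1265 q6 -0.301 F [-0.4  0.1  0.1] w 0.0 g 0.0
dx 0.000 dy 0.000 dz -0.325 yaw 0.002  rows>= 1.3
dx 0.830 dy -0.429 dz 0.400 yaw 0.085  rows>= 4.1
top yellow 157.5 [275.1765 216.7059] [0.4557 0.1174] 0.01200439627001932 69.35155487060547 38.438114166259766
top green 99.0 [296.9762 159.7857] [0.6789 0.035 ] 1.718957032983711 62.246925354003906 29.716020584106445
top red 181.0 [244.9792 195.4375] [0.5395 0.235 ] 1.0010760619112513 76.70333099365234 40.21042251586914
scene yellow 159.0 [381.94 223.54] [0.4577 0.1166] 3.044324023726012 68.15512084960938 35.855281829833984
scene green 145.5 [364.2549 284.6667] [0.6813 0.0348] 1.717713486557455 62.51072311401367 31.01038932800293
scene red 191.0 [415.9038 224.4808] [0.4647 0.2362] 1.003064045085968 74.26939392089844 41.72353744506836
```

>>> arm_command([
  {"dx": 0,"dy": 0,"dz": -0.25,"yaw": 0},
  {"dx": 0.2,"dy": -0.1,"dz": -0.25,"yaw": 0},
  {"dx": 0.5,"dy": -0.25,"dz": -0.2,"yaw": 0.05},
  {"dx": 0.83,"dy": -0.43,"dz": -0.1,"yaw": 0.1},
  {"dx": 0.83,"dy": -0.43,"dz": 0,"yaw": 0.15},
], fingers=0.9)

```text
clock: 21.1
tcp_pos: [0.4309, 0.2014, 0.538]
orientation: [-1.093, 2.943, -0.0]
force: [0.7, -0.3, -0.7]
width: 0.0724
grip_force: 0.0
```

```bash
python3 - <<'E'
from h import *
go((.43,.15,.45,3.45),(.457,.117,.33,3.04))
E
```

```text
t 21.1 tcp [0.4309 0.2014 0.538 ] psi -2.4303 q6 -0.274 F [ 0.7 -0.3 -0.7] w 0.0724 g 0.0
dx 0.171 dy -0.192 dz 0.440 yaw 0.201  rows>= 2.7
dx -0.079 dy -0.198 dz 0.600 yaw 0.205  rows>= 2.7
```

>>> arm_command([
  {"dx": 0.17,"dy": -0.19,"dz": 0.44,"yaw": 0.2},
  {"dx": 0.17,"dy": -0.19,"dz": 0.44,"yaw": 0.2},
  {"dx": 0.17,"dy": -0.19,"dz": 0.44,"yaw": 0.2},
])

```text
clock: 21.4
tcp_pos: [0.4266, 0.1486, 0.4417]
orientation: [0.478, -3.09, 0.006]
force: [0.4, 0.3, -0.5]
width: 0.0768
grip_force: 0.0
```

>>> arm_command([
  {"dx": -0.08,"dy": -0.2,"dz": 0.6,"yaw": 0.205},
  {"dx": -0.08,"dy": -0.2,"dz": 0.6,"yaw": 0.205},
  {"dx": -0.08,"dy": -0.2,"dz": 0.6,"yaw": 0.205},
  {"dx": -0.08,"dy": -0.2,"dz": 0.6,"yaw": 0.205},
])

```text
clock: 21.8
tcp_pos: [0.4562, 0.1178, 0.3251]
orientation: [-0.151, -3.13, 0.004]
force: [-1.0, -0.2, -0.8]
width: 0.0769
grip_force: 0.0
```

```bash
python3 - <<'E'
from h import *
c=snap('wrist')
for b in blobs(mask(c,'yellow'),100)[:1]: 
    q=handle(c,b,.01); print(cv2.contourArea(b),b.reshape(-1,2).mean(0),q)
a=q[1] if q[1]>1.6 else q[1]+np.pi
go((*q[0],.169,a))
E
```

```text
2130.5 [318.73056995 193.35751295] (array([0.45663336, 0.1194909 ]), np.float64(3.028866504126974), 70.06771087646484, 35.50244903564453)
t 21.85 tcp [0.457  0.1185 0.3275] psi 3.0481 q6 0.347 F [0.3 0.4 0.6] w 0.077 g 0.0
dx 0.002 dy 0.005 dz 0.793 yaw 0.010  rows>= 3.2
```

>>> arm_command([
  {"dx": 0.002,"dy": 0.003,"dz": 0.25,"yaw": 0.008},
  {"dx": 0.002,"dy": 0.003,"dz": 0.5,"yaw": 0.008},
  {"dx": 0.002,"dy": 0.003,"dz": 0.7,"yaw": 0.008},
  {"dx": 0.002,"dy": 0.003,"dz": 0.78,"yaw": 0.008},
  {"dx": 0.002,"dy": 0.003,"dz": 0.785,"yaw": 0.008},
], fingers=0.6)

```text
clock: 22.35
tcp_pos: [0.4576, 0.1203, 0.1719]
orientation: [-0.169, -3.135, 0.0]
force: [-0.0, 0.5, 0.6]
width: 0.0515
grip_force: 0.0
```

>>> arm_command([
  {"dx": 0,"dy": 0,"dz": 0,"yaw": 0},
  {"dx": 0,"dy": 0,"dz": 0,"yaw": 0},
  {"dx": 0,"dy": 0,"dz": 0,"yaw": 0},
  {"dx": 0,"dy": 0,"dz": 0,"yaw": 0},
  {"dx": 0,"dy": 0,"dz": 0,"yaw": 0},
], fingers=0.2, force=80)

```text
clock: 22.85
tcp_pos: [0.459, 0.1203, 0.1745]
orientation: [0.173, 3.134, 0.002]
force: [-2.0, -0.3, 7.7]
width: 0.0334
grip_force: 80.1
```

```bash
python3 - <<'E'
from h import *
p=state()[1]
go((p[0]-.02,p[1]-.02,p[2]+.14,3.03),(.42,-.06,.36,2.5),rk(-.13,.32))
E
```

```text
t 22.85 tcp [0.459  0.1203 0.1745] psi 3.0316 q6 0.366 F [-2.  -0.3  7.7] w 0.0334 g 80.1
dx 0.088 dy -0.110 dz -0.700 yaw 0.001  rows>= 2.9
dx 0.005 dy -0.807 dz -0.228 yaw 0.265  rows>= 3.5
dx -0.518 dy -0.360 dz 0.200 yaw 0.268  rows>= 3.6
```

>>> arm_command([
  {"dx": 0,"dy": 0,"dz": -0.2,"yaw": 0},
  {"dx": 0.05,"dy": -0.05,"dz": -0.45,"yaw": 0},
  {"dx": 0.09,"dy": -0.11,"dz": -0.7,"yaw": 0},
  {"dx": 0.09,"dy": -0.11,"dz": -0.7,"yaw": 0},
])

```text
clock: 23.25
tcp_pos: [0.439, 0.0998, 0.3192]
orientation: [0.173, 3.127, 0.004]
force: [2.0, 0.7, -1.1]
width: 0.0334
grip_force: 79.8
```

>>> arm_command([
  {"dx": 0,"dy": -0.8,"dz": -0.23,"yaw": 0.265},
  {"dx": 0,"dy": -0.8,"dz": -0.23,"yaw": 0.265},
  {"dx": 0,"dy": -0.8,"dz": -0.23,"yaw": 0.265},
  {"dx": 0,"dy": -0.8,"dz": -0.23,"yaw": 0.265},
])

```text
clock: 23.65
tcp_pos: [0.4195, -0.0621, 0.3603]
orientation: [1.0, 2.975, -0.001]
force: [0.9, 0.9, -1.6]
width: 0.0333
grip_force: 80.0
```

>>> arm_command([
  {"dx": -0.52,"dy": -0.36,"dz": 0.2,"yaw": 0.268},
  {"dx": -0.52,"dy": -0.36,"dz": 0.2,"yaw": 0.268},
  {"dx": -0.52,"dy": -0.36,"dz": 0.2,"yaw": 0.268},
  {"dx": -0.52,"dy": -0.36,"dz": 0.2,"yaw": 0.268},
  {"dx": -0.52,"dy": -0.36,"dz": 0.2,"yaw": 0.268},
])

```text
clock: 24.15
tcp_pos: [0.4601, -0.1798, 0.3181]
orientation: [-1.745, -2.611, -0.0]
force: [0.0, -0.5, -1.0]
width: 0.0334
grip_force: 79.9
```

```bash
python3 - <<'E'
from h import *
c=snap('wrist'); b=blobs(mask(c,'yellow'),100)[0]; s,p,psi=state()
q=handle(c,b,p[2]-.1645); print(cv2.contourArea(b),q)
rel(); go(rk(-.12,.3057))
E
```

```text
7694.5 (array([ 0.45897046, -0.17640799]), np.float64(1.926120838782044), 71.61099243164062, 35.89595413208008)
rack frame die x -0.1304 y 0.0002 z 0.3184 dyaw 0.0014
t 24.2 tcp [ 0.46   -0.1792  0.3184] psi 1.9663 q6 0.804 F [-0.8  0.2 -0.4] w 0.0334 g 79.9
dx -0.052 dy -0.001 dz 0.063 yaw 0.001  rows>= 0.3
```

>>> arm_command([
  {"dx": -0.05,"dy": 0,"dz": 0.063,"yaw": 0},
  {"dx": -0.05,"dy": 0,"dz": 0.063,"yaw": 0},
  {"dx": -0.05,"dy": 0,"dz": 0.063,"yaw": 0},
])

```text
clock: 24.5
tcp_pos: [0.4638, -0.1879, 0.3053]
orientation: [-1.742, -2.614, 0.0]
force: [-1.0, -1.5, -2.2]
width: 0.0339
grip_force: 80.0
```

```bash
python3 - <<'E'
from h import *
c=snap('wrist','w7.png'); m=mask(c,'yellow'); b=blobs(m,100)[0]; s,p,psi=state()
print(cv2.boundingRect(b))
ys=np.arange(cv2.boundingRect(b)[1]+6,cv2.boundingRect(b)[1]+60,3)
for f in(np.min,np.max):
    E=np.array([[f(np.where(m[y])[0]),y] for y in ys],float); P=plane(c,E,p[2]-.1645)[:,:2]
    vx,vy,_,_=cv2.fitLine(np.float32(P),cv2.DIST_L2,0,.01,.01).ravel(); print(E[0],E[-1],np.arctan2(vy,vx)%np.pi)
rel(); go(rk(-.04,.3057))
E
```

```text
(284, 199, 72, 121)
[284. 205.] [286. 256.] 1.9590898
[354. 205.] [348. 256.] 1.9006741
rack frame die x -0.1209 y 0.0005 z 0.3056 dyaw 0.0010
t 24.55 tcp [ 0.4639 -0.1878  0.3056] psi 1.9659 q6 0.791 F [-0.2 -1.4 -1.6] w 0.0335 g 80.0
dx -0.404 dy -0.003 dz -0.001 yaw 0.001  rows>= 1.6
```

View pics/w7.png

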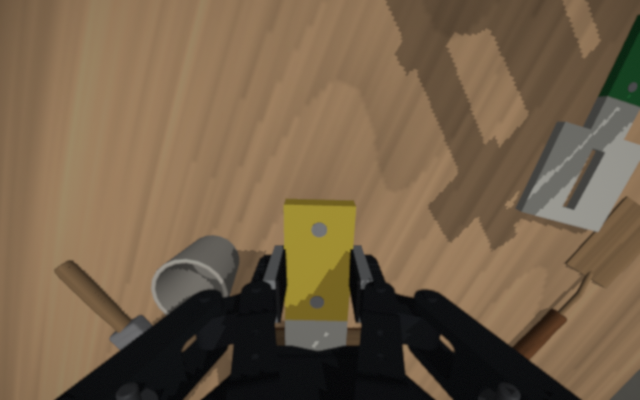

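>>> arm_command([
  {"dx": -0.1,"dy": 0,"dz": 0,"yaw": 0},
  {"dx": -0.2,"dy": 0,"dz": 0,"yaw": 0},
  {"dx": -0.3,"dy": 0,"dz": 0,"yaw": 0},
  {"dx": -0.4,"dy": 0,"dz": 0,"yaw": 0},
  {"dx": -0.4,"dy": 0,"dz": 0,"yaw": 0},
])

```text
clock: 25.05
tcp_pos: [0.4961, -0.2634, 0.3063]
orientation: [1.742, 2.611, 0.001]
force: [3.2, -0.5, -0.8]
width: 0.0331
grip_force: 79.8
```

```bash
python3 - <<'E'
from h import *
rel(); go(rk(0,.3057))
E
```

```text
rack frame die x -0.0387 y 0.0012 z 0.3063 dyaw 0.0001
t 25.05 tcp [ 0.4961 -0.2634  0.3063] psi 1.965 q6 0.688 F [ 3.2 -0.5 -0.8] w 0.0331 g 79.8
dx -0.194 dy -0.006 dz 0.003 yaw 0.000  rows>= 0.8
```

>>> arm_command([
  {"dx": -0.07,"dy": 0,"dz": 0,"yaw": 0},
  {"dx": -0.14,"dy": 0,"dz": 0,"yaw": 0},
  {"dx": -0.18,"dy": 0,"dz": 0,"yaw": 0},
  {"dx": -0.2,"dy": 0,"dz": 0,"yaw": 0},
  {"dx": -0.21,"dy": 0,"dz": 0,"yaw": 0},
])

```text
clock: 25.55
tcp_pos: [0.5109, -0.3004, 0.3055]
orientation: [-1.741, -2.613, -0.004]
force: [1.1, 8.7, -0.3]
width: 0.0338
grip_force: 79.8
```

```bash
python3 - <<'E'
from h import *
rel(); go()
E
```

```text
rack frame die x 0.0011 y 0.0007 z 0.3055 dyaw 0.0010
t 25.55 tcp [ 0.5109 -0.3004  0.3055] psi 1.9659 q6 0.644 F [ 1.1  8.7 -0.3] w 0.0338 g 79.8
```

>>> arm_command([
  {"dx": 0.015,"dy": 0,"dz": 0,"yaw": 0},
  {"dx": 0.015,"dy": 0,"dz": 0,"yaw": 0},
  {"dx": 0.015,"dy": 0,"dz": 0,"yaw": 0},
  {"dx": 0.015,"dy": 0,"dz": 0,"yaw": 0},
], fingers=0.9)

```text
clock: 25.95
tcp_pos: [0.5095, -0.2984, 0.3059]
orientation: [1.744, 2.613, -0.001]
force: [-0.3, 0.5, 0.7]
width: 0.0769
grip_force: 0.0
```

>>> arm_command([
  {"dx": 0,"dy": 0,"dz": -0.7,"yaw": 0},
  {"dx": 0,"dy": 0,"dz": -0.7,"yaw": 0},
  {"dx": 0,"dy": 0,"dz": -0.7,"yaw": 0},
  {"dx": 0,"dy": 0,"dz": -0.7,"yaw": 0},
])

```text
clock: 26.35
tcp_pos: [0.5107, -0.299, 0.4526]
orientation: [1.738, 2.604, 0.0]
force: [-0.6, -0.2, -0.6]
width: 0.0769
grip_force: 0.0
```

```bash
python3 - <<'E'
from h import *
c=snap('wrist'); b=blobs(mask(c,'yellow'),100)[0]; q=handle(c,b,.14)
d=np.array([np.cos(RY),np.sin(RY)]); print(q,(q[0]-RO)@d+.11,(q[0]-RO)@[-d[1],d[0]])
for n in('top','scene'):
    c=snap(n)
    for k in('green','yellow'):
      for b in blobs(mask(c,k))[:1]: print(n,k,cv2.contourArea(b),b.reshape(-1,2).mean(0),*handle(c,b,0.010))
go((.60,-.13,.43,1.85),(.68,.035,.35,1.715))
E
```

```text
(array([ 0.50956635, -0.29766986]), np.float64(1.9623424927682118), 70.193359375, 37.50202941894531) -0.0019257405923559373 0.00047968401767172625
top green 100.0 [296.95238095 159.78571429] [0.67884644 0.03526793] 1.718957032983711 62.79446792602539 29.716020584106445
scene green 145.5 [364.2745098  284.64705882] [0.6813147 0.034841 ] 1.717713486557455 62.51072311401367 31.01038932800293
scene yellow 215.0 [259.05357143 224.69642857] [ 0.44638785 -0.31777835] 1.9491262229635573 75.68684387207031 45.16254806518555
t 26.5 tcp [ 0.5095 -0.2982  0.4453] psi 1.9645 q6 0.648 F [-0.8  0.8  0.4] w 0.0767 g 0.0
dx 0.603 dy 0.741 dz 0.077 yaw 0.057  rows>= 3.8
dx 0.683 dy 0.612 dz 0.400 yaw 0.067  rows>= 4.0
```

>>> arm_command([
  {"dx": 0.6,"dy": 0.74,"dz": 0.08,"yaw": 0.057},
  {"dx": 0.6,"dy": 0.74,"dz": 0.08,"yaw": 0.057},
  {"dx": 0.6,"dy": 0.74,"dz": 0.08,"yaw": 0.057},
  {"dx": 0.6,"dy": 0.74,"dz": 0.08,"yaw": 0.057},
])

```text
clock: 26.9
tcp_pos: [0.6004, -0.1283, 0.4272]
orientation: [-1.887, -2.507, 0.002]
force: [0.1, -1.1, 0.4]
width: 0.077
grip_force: 0.0
```

>>> arm_command([
  {"dx": 0.68,"dy": 0.61,"dz": 0.4,"yaw": 0.067},
  {"dx": 0.68,"dy": 0.61,"dz": 0.4,"yaw": 0.067},
  {"dx": 0.68,"dy": 0.61,"dz": 0.4,"yaw": 0.067},
  {"dx": 0.68,"dy": 0.61,"dz": 0.4,"yaw": 0.067},
  {"dx": 0.68,"dy": 0.61,"dz": 0.4,"yaw": 0.067},
])

```text
clock: 27.4
tcp_pos: [0.6796, 0.0389, 0.3432]
orientation: [-2.042, -2.378, 0.007]
force: [0.8, -0.9, -0.9]
width: 0.0768
grip_force: 0.0
```

```bash
python3 - <<'E'
from h import *
c=snap('wrist')
for b in blobs(mask(c,'green'),100)[:3]: 
    q=handle(c,b,.01); print(cv2.contourArea(b),b.reshape(-1,2).mean(0),q)
go((.6805,.035,.1705,1.718))
E
```

```text
1599.0 [319.59411765 187.65882353] (array([0.67921191, 0.03887749]), np.float64(1.7299277087124536), 66.10508728027344, 31.412248611450195)
t 27.45 tcp [0.6792 0.0366 0.3449] psi 1.7208 q6 1.475 F [-0.2 -0.7  0.4] w 0.0765 g 0.0
dx -0.009 dy 0.005 dz 0.872 yaw 0.001  rows>= 3.5
```

>>> arm_command([
  {"dx": 0,"dy": 0.003,"dz": 0.25,"yaw": 0},
  {"dx": 0,"dy": 0.003,"dz": 0.5,"yaw": 0},
  {"dx": 0,"dy": 0.003,"dz": 0.75,"yaw": 0},
  {"dx": 0,"dy": 0.003,"dz": 0.86,"yaw": 0},
  {"dx": 0,"dy": 0.003,"dz": 0.87,"yaw": 0},
], fingers=0.6)

```text
clock: 27.95
tcp_pos: [0.6785, 0.0326, 0.1722]
orientation: [-2.053, -2.373, 0.006]
force: [0.7, -0.2, -0.1]
width: 0.0512
grip_force: 0.0
```

>>> arm_command([
  {"dx": 0,"dy": 0,"dz": 0,"yaw": 0},
  {"dx": 0,"dy": 0,"dz": 0,"yaw": 0},
  {"dx": 0,"dy": 0,"dz": 0,"yaw": 0},
  {"dx": 0,"dy": 0,"dz": 0,"yaw": 0},
  {"dx": 0,"dy": 0,"dz": 0,"yaw": 0},
], fingers=0.2, force=80)

```text
clock: 28.45
tcp_pos: [0.6807, 0.034, 0.1762]
orientation: [2.053, 2.377, 0.001]
force: [-0.0, -0.4, -1.0]
width: 0.0334
grip_force: 79.9
```

```bash
python3 - <<'E'
from h import *
p=state()[1]
go((p[0],p[1],p[2]+.2,1.72),(.56,-.06,.40,1.8),rk(-.13,.37))
E
```

```text
t 28.45 tcp [0.6807 0.034  0.1762] psi 1.7168 q6 1.475 F [-0.  -0.4 -1. ] w 0.0334 g 79.9
dx 0.000 dy 0.000 dz -1.000 yaw -0.002  rows>= 4.0
dx -0.375 dy -0.666 dz -0.119 yaw -0.040  rows>= 3.1
dx -0.469 dy -0.623 dz 0.150 yaw -0.082  rows>= 3.2
```

>>> arm_command([
  {"dx": 0,"dy": 0,"dz": 0.01,"yaw": 0},
  {"dx": 0,"dy": 0,"dz": 0.02,"yaw": 0},
  {"dx": 0,"dy": 0,"dz": 0.02,"yaw": 0},
  {"dx": 0,"dy": 0,"dz": 0.02,"yaw": 0},
])

```text
clock: 28.85
tcp_pos: [0.6807, 0.0341, 0.1754]
orientation: [2.052, 2.376, 0.002]
force: [-9.2, -0.8, 22.6]
width: 0.0333
grip_force: 82.7
```

```bash
python3 - <<'E'
from h import *
go()
E
```

```text
t 28.85 tcp [0.6807 0.0341 0.1754] psi 1.7169 q6 1.475 F [-9.2 -0.8 22.6] w 0.0333 g 82.7
```

>>> arm_command([
  {"dx": 0,"dy": 0,"dz": -0.2,"yaw": 0},
  {"dx": 0,"dy": 0,"dz": -0.45,"yaw": 0},
  {"dx": 0,"dy": 0,"dz": -0.7,"yaw": 0},
  {"dx": 0,"dy": 0,"dz": -0.95,"yaw": 0},
  {"dx": 0,"dy": 0,"dz": -1,"yaw": 0},
])

```text
clock: 29.35
tcp_pos: [0.6821, 0.0342, 0.3795]
orientation: [2.048, 2.372, 0.012]
force: [1.4, 0.0, -0.1]
width: 0.033
grip_force: 80.0
```

>>> arm_command([
  {"dx": -0.37,"dy": -0.67,"dz": -0.14,"yaw": -0.04},
  {"dx": -0.37,"dy": -0.67,"dz": -0.14,"yaw": -0.04},
  {"dx": -0.37,"dy": -0.67,"dz": -0.14,"yaw": -0.04},
  {"dx": -0.37,"dy": -0.67,"dz": -0.14,"yaw": -0.04},
])

```text
clock: 29.75
tcp_pos: [0.555, -0.0609, 0.4005]
orientation: [-1.96, -2.454, 0.003]
force: [0.3, 0.4, -1.0]
width: 0.0334
grip_force: 80.2
```

>>> arm_command([
  {"dx": -0.47,"dy": -0.62,"dz": 0.15,"yaw": -0.082},
  {"dx": -0.47,"dy": -0.62,"dz": 0.15,"yaw": -0.082},
  {"dx": -0.47,"dy": -0.62,"dz": 0.15,"yaw": -0.082},
  {"dx": -0.47,"dy": -0.62,"dz": 0.15,"yaw": -0.082},
  {"dx": -0.47,"dy": -0.62,"dz": 0.15,"yaw": -0.082},
])

```text
clock: 30.25
tcp_pos: [0.458, -0.1789, 0.3692]
orientation: [-1.752, -2.606, -0.0]
force: [0.6, 0.7, 0.5]
width: 0.0335
grip_force: 80.3
```

```bash
python3 - <<'E'
from h import *
c=snap('wrist'); m=mask(c,'green'); b=blobs(m,100)[0]; print(cv2.contourArea(b),cv2.boundingRect(b),handle(c,b,state()[1][2]-.1655))
rel(); go(rk(-.12,.3463))
E
```

```text
7361.0 (283, 194, 69, 118) (array([ 0.45531494, -0.17206735]), np.float64(1.958410668313846), 69.11390686035156, 35.01001739501953)
rack frame die x -0.1316 y -0.0003 z 0.3696 dyaw -0.0054
t 30.3 tcp [ 0.4591 -0.1782  0.3696] psi 1.9595 q6 0.812 F [ 0.8  1.  -0.2] w 0.0332 g 80.3
dx -0.058 dy 0.002 dz 0.117 yaw -0.003  rows>= 0.5
```

>>> arm_command([
  {"dx": -0.05,"dy": 0.002,"dz": 0.117,"yaw": -0.003},
  {"dx": -0.05,"dy": 0.002,"dz": 0.117,"yaw": -0.003},
  {"dx": -0.05,"dy": 0.002,"dz": 0.117,"yaw": -0.003},
  {"dx": -0.05,"dy": 0.002,"dz": 0.117,"yaw": -0.003},
])

```text
clock: 30.7
tcp_pos: [0.4638, -0.1864, 0.347]
orientation: [1.739, 2.616, 0.001]
force: [0.1, -0.1, -0.3]
width: 0.0332
grip_force: 80.3
```

```bash
python3 - <<'E'
from h import *
rel(); go(rk(-.035,.3463))
E
```

```text
rack frame die x -0.1222 y 0.0010 z 0.3470 dyaw 0.0032
t 30.7 tcp [ 0.4638 -0.1864  0.347 ] psi 1.9681 q6 0.791 F [ 0.1 -0.1 -0.3] w 0.0332 g 80.3
dx -0.436 dy -0.006 dz 0.004 yaw 0.002  rows>= 1.7
```

>>> arm_command([
  {"dx": -0.1,"dy": -0.003,"dz": 0.002,"yaw": 0.001},
  {"dx": -0.2,"dy": -0.003,"dz": 0.002,"yaw": 0.001},
  {"dx": -0.3,"dy": -0.003,"dz": 0.002,"yaw": 0.001},
  {"dx": -0.4,"dy": -0.003,"dz": 0.002,"yaw": 0.001},
  {"dx": -0.43,"dy": -0.003,"dz": 0.002,"yaw": 0.001},
])

```text
clock: 31.2
tcp_pos: [0.4968, -0.2678, 0.3468]
orientation: [1.743, 2.611, 0.0]
force: [-0.3, -0.2, -0.7]
width: 0.0333
grip_force: 80.3
```

```bash
python3 - <<'E'
from h import *
rel(); go(rk(0.004,.3463))
E
```

```text
rack frame die x -0.0344 y 0.0002 z 0.3468 dyaw -0.0006
t 31.2 tcp [ 0.4968 -0.2678  0.3468] psi 1.9643 q6 0.683 F [-0.3 -0.2 -0.7] w 0.0333 g 80.3
dx -0.192 dy -0.001 dz 0.002 yaw -0.000  rows>= 0.8
```

>>> arm_command([
  {"dx": -0.07,"dy": 0,"dz": 0,"yaw": 0},
  {"dx": -0.14,"dy": 0,"dz": 0,"yaw": 0},
  {"dx": -0.18,"dy": 0,"dz": 0,"yaw": 0},
  {"dx": -0.2,"dy": 0,"dz": 0,"yaw": 0},
  {"dx": -0.21,"dy": 0,"dz": 0,"yaw": 0},
])

```text
clock: 31.7
tcp_pos: [0.5116, -0.305, 0.3455]
orientation: [-1.742, -2.611, -0.003]
force: [-1.3, 6.8, 0.6]
width: 0.0331
grip_force: 80.6
```

```bash
python3 - <<'E'
from h import *
rel(); go()
E
```

```text
rack frame die x 0.0057 y -0.0005 z 0.3455 dyaw -0.0001
t 31.7 tcp [ 0.5116 -0.305   0.3455] psi 1.9648 q6 0.639 F [-1.3  6.8  0.6] w 0.0331 g 80.6
```

>>> arm_command([
  {"dx": 0.01,"dy": 0,"dz": 0,"yaw": 0},
  {"dx": 0.01,"dy": 0,"dz": 0,"yaw": 0},
  {"dx": 0.01,"dy": 0,"dz": 0,"yaw": 0},
  {"dx": 0.01,"dy": 0,"dz": 0,"yaw": 0},
], fingers=0.9)

```text
clock: 32.1
tcp_pos: [0.5111, -0.3037, 0.3462]
orientation: [1.743, 2.613, -0.0]
force: [0.1, -0.3, -0.5]
width: 0.0765
grip_force: 0.0
```

>>> arm_command([
  {"dx": 0,"dy": 0,"dz": -0.7,"yaw": 0},
  {"dx": 0,"dy": 0,"dz": -0.7,"yaw": 0},
  {"dx": 0,"dy": 0,"dz": -0.7,"yaw": 0},
  {"dx": 0,"dy": 0,"dz": -0.7,"yaw": 0},
  {"dx": 0,"dy": 0,"dz": -0.7,"yaw": 0},
])

```text
clock: 32.6
tcp_pos: [0.5113, -0.3038, 0.4873]
orientation: [1.742, 2.611, 0.0]
force: [0.2, -0.4, -1.1]
width: 0.0768
grip_force: 0.0
```

```bash
python3 - <<'E'
from h import *
c=snap('wrist'); b=blobs(mask(c,'green'),100)[0]; q=handle(c,b,.18)
d=np.array([np.cos(RY),np.sin(RY)]); print(q,(q[0]-RO)@d+.11,(q[0]-RO)@[-d[1],d[0]])
c=snap('scene','s9.png'); t=snap('top')
im=cv2.imread('pics/s9.png'); cv2.imwrite('pics/c9.png',cv2.resize(im[130:310,190:510],None,fx=2.5,fy=2.5,interpolation=2))
for cc in(c,t):
    b=blobs(mask(cc,'red'))[0]; q=handle(cc,b,.13); d=np.array([np.cos(EY),np.sin(EY)]); print('red',cv2.contourArea(b),q,(q[0]-EO)@d)
go()
E
```

```text
(array([ 0.50883087, -0.29893542]), np.float64(1.9818750483092344), 66.75617218017578, 33.1475830078125) -0.0010395925014431567 -0.0006853546832499002
red 190.0 (array([0.52504419, 0.20540479]), np.float64(1.0029249614980387), 68.05007934570312, 36.75627136230469) -0.0004958289658694344
red 179.0 (array([0.52298444, 0.20749402]), np.float64(1.0055485746459303), 70.47007751464844, 36.60112762451172) 0.0001873177541846042
t 32.75 tcp [ 0.5107 -0.3035  0.4843] psi 1.9648 q6 0.641 F [0.7 0.7 0.9] w 0.0768 g 0.0
```

View pics/c9.png

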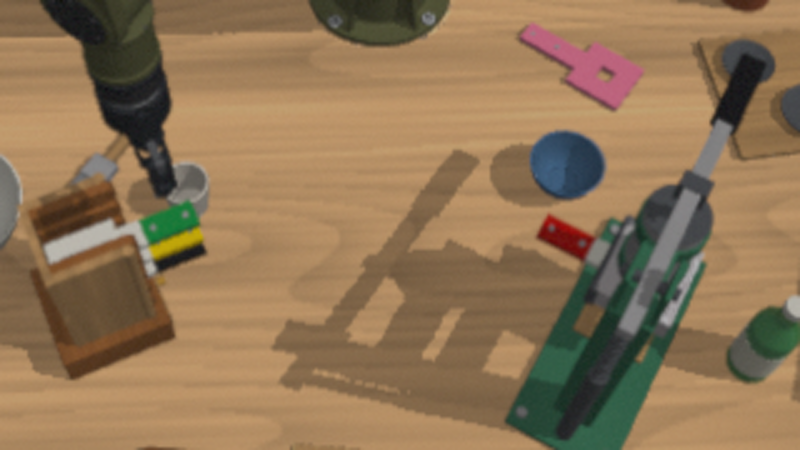

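The final picture shows the black, yellow and green dies stacked evenly in the rack, around crop pixel (175,235). The red die is in the holder at (567,238), and the lever is up.

```bash
python3 -c "
from bench import robot
print(robot.finish_job())"
```

```text
the job is handed in; nothing more can be done
None
```

I handed the job in at about 33 s on the clock: the red die is home in the extruder, the lever was run down to its stop and eased back up, and the old, yellow and green dies are home in rack slots 0 to 2 (no blue die was on the table); the hand-in gave no verdict.

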